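# Hold the bottle dryer's air filter up to the light

### The job

Check the bottle dryer's air filter: swing the flap on top of its blower housing right up until it stands upright or leans back, draw the filter plate up out of its slot, and hold it up against the round lamp: upright, level with the lit disc and centred on it, broad face square to it, about a hand's breadth (9 cm) in front of it. Do not touch the lamp or push the other things on the counter about, and leave the flap open. Finish while still holding the filter there in the gripper.

Things in the scene. Friction and masses are not known exactly. Their poses are not given: they have to be found in the camera images.
- dryer: White bottle steriliser-dryer, fixed. Origin on the counter under the middle of the filter slot in its box-shaped blower housing; x from the housing's front to its rear, y to its left, z up. Housing x -58..75, y -62..62 mm, rim 130 mm high. Under the flap an open recess x -48..50, y -50..50, floor 94 mm high; in that floor the filter's slot, 74 mm (x) by 16 mm (y), its bottom 20 mm high.
- dome_knob (a point): Top of the knob on the clear dome of the dryer's steam drum, which stands to the right (-y) of the housing: 272 mm high, at x 12, y -180 mm in the dryer's frame. Drum and dome are 230 mm across, the dome's shoulder is about 205 mm high. Keep clear of it.
- flap (a joint): Hinge of the white flap covering the recess, rad: 0 shut (starts up to 0.12 ajar), grows as its free front edge goes up and over to the rear; 1.57 upright, stop at 2.0; open right up means 1.4 or more. The hinge line runs along the dryer's y at the housing's rear rim. It is stiff enough that the flap stays at any angle; about 0.5 to 1 N at the tab moves it.
- flap_hinge (a point): Middle of the flap's hinge line: x 62, y 0, z 130 mm in the dryer's frame, same axes as the dryer. The flap plate is 5 mm thick, 118 mm from hinge to free edge and 112 mm wide.
- flap_tab (a point): Grip point of the finger tab that sticks out forward from the middle of the flap's free edge, past the housing's front wall, free space below it. Tab 12 mm thick (dryer's y: close the fingers so), 12 mm high, 44 mm long; point 16 mm from its tip, 146 mm out from the hinge line and 6.5 mm above the hinge's level when shut. Held across its thickness, it can turn between the pads. Axes turn with the flap.
- filter: Filter plate hidden under the flap, 60 g: white frame, pleated off-white media, 70 mm wide (x), 12 mm thick (y), 70 mm high (z), upright in the slot with 2 mm play. On its top edge a pull tab 40 mm wide (x), 10 mm thick (y), 30 mm high: its top is 120 mm above the counter, in the recess, 45 mm free on either side in y. Origin: middle of the lower edge. It must rise 110 mm to clear the housing.
- filter_mid (a point): Centre of the filter's pleated plate, 35 mm above its origin (65 mm below the tab's top); axes of the filter.
- lamp: Round lamp fixed on the counter: foot 96 mm across, thin stem, upright disc 130 mm across and 14 mm thick whose centre is 170 mm high (top 235 mm). Origin: on the counter under the disc. The lit white face looks along -x of this frame; z up.
- lamp_face (a point): Centre of the lamp's lit face, 170 mm above the counter, axes of the lamp: -x points out of the lit face. The filter's centre belongs 90 mm out from here on the -x side.
- bottle_a: Tall capped polypropylene bottle, 62 mm across, 165 mm high, bystander; origin under its middle.
- bottle_b: Short capped polypropylene bottle, 68 mm across, 135 mm high, bystander; origin under its middle.
- saucer: White ceramic saucer, 110 mm across, 14 mm high, bystander; origin under its middle.
- nipple: Beige silicone nipple lying flange-down in the saucer, 48 mm across, 46 mm high, bystander; origin under its middle.
- pod: Grey snap-lid pacifier pod, 68 mm across, 56 mm high, bystander; origin under its middle.
- tongs: Steel bottle tongs lying flat along their x, 165 mm long, 16 mm high, bystander; origin at their middle.
- scoop: White measuring scoop, cup 42 mm across, 26 mm high, with a handle of 70 mm toward its -x, bystander; origin under the cup.
- collar: White bottle collar ring, 46 mm across, 16 mm high, bystander; origin under its middle.
Things that resemble listed ones, but are neither listed nor needed, are in the scene too. What is shaped like the lamp but green or turquoise is not meant.

How it is judged (in metres and radians):
On the way, in this order (a step that is already met when the one before it is completed fails the run):
1. the flap stands open (at least 1.4 rad) with the filter still in its slot (value of joint flap above 1.4 rad and z of filter in the frame of dryer below 0.035 m), for 0.2 s.
2. the filter is drawn up clear of the housing, in the gripper (height (world z) of filter above 0.13 m and contact force between filter and dryer below 0.1 N and contact force between the fingers and filter above 1 N), for 0.1 s.
At the end, for the whole second after the job is handed in: The gripper holds the filter still, upright within 0.25 rad, touching nothing else; its centre is 50 to 140 mm out from the lamp's lit face, within 30 mm of the face's axis sideways and in height, broad face square to it within 0.30 rad; the flap is open at least 1.4 rad (x of filter_mid in the frame of lamp_face between -0.14 and -0.05 m and y of filter_mid in the frame of lamp_face between -0.03 and 0.03 m and z of filter_mid in the frame of lamp_face between -0.03 and 0.03 m and angle between the y axis of filter and the x axis of lamp, either way round below 0.3 rad and angle between filter's own z axis and vertical below 0.25 rad and value of joint flap above 1.4 rad and contact force between the fingers and filter above 1 N and contact force between filter and dryer below 0.1 N and height (world z) of filter above 0.09 m and linear speed of filter below 0.03 m/s); the arm keeps its last pose, push and grip.
It fails at once if the lamp is touched (contact force between lamp and anything else above 1 N).
It fails at once if a bystander is pushed more than 20 mm or a bottle tipped (distance of any of bottle_a, bottle_b, saucer, nipple, pod, tongs, scoop, collar from where it was at the start of the episode above 0.02 m or angle between any of bottle_a, bottle_b's own z axis and vertical above 0.5 rad).
It also fails if it takes over 59 s, if anything falls off the work surface, if the arm or the gripper's body presses on something with over 40 N, if the wrist force passes 120 N, or if a joint passes its speed limit or range.

### The arm

A 6-joint arm with a two-finger parallel gripper is mounted at the origin on the work surface. World frame = base frame: x ahead of the robot, y to its left, z up, the work surface at z = 0. Lengths are in m, angles in degrees, forces in N, time in s.
With the tool pointing down it reaches from about 0.4 to 0.825 m from the base axis. Payload 7 kg.
Tool frame: the origin (TCP) lies at the very end of the fingers, on their centre line; the grasp point (between the pads) lies 19 mm behind it (r.hold_point_z is the distance from the TCP to the grasp point, in m); x points along the fingers, y is the direction in which the jaws open and shut, and the axes are right-handed (so a half turn about x gives the same grasp; the last joint's range is limited). The gripper opens to 88 mm and grips with 3 to 60 N. Pads are 19 mm wide; open, the fingers measure 130 mm over their backs; the gripper's body (78 mm by 193 mm) begins 47 mm behind the grasp point.
Start: joints at [83.142, 20.546, 0.682, 0, -70.136, -16.507], TCP at [0.268, 0.62, 0.227] pointing down, gripper open.
Joint ranges: [-176.03, 176.03], [-82.01, 121.73], [-58.28, 71.71], [-173.87, 95.51], [-174.79, -0.11], [-173.66, 173.66]. Speed limits (degrees/s): [136.94, 136.94, 172.46, 180, 180, 180].

### API

Orientations are given as [roll, pitch, yaw] about the fixed x, y, z axes, in that order (R = Rz(yaw) Ry(pitch) Rx(roll)).
In Python, from plant import r gives the robot as it stands. The module is installed in compiled form; this text tells all that it offers.
- The arm moves only by the shell command python3 -m creep 'ROWS' [FORCE]. ROWS is JSON, a list of rows, each a list of 7 numbers: the turn, a rotation vector about the tool's x, y, z in rad, then the shift along the tool's x, y, z in cm, then the opening in per cent of the stroke, from 0 (shut) to 100 (fully open). In form: [[rx, ry, rz, x, y, z, fingers], ...]. A call has 1 to 8 rows; each row shifts and turns the commanded pose from where the row before left it, along the tool's axes as they then stand; what a row does not reach is not made up. A row lasts 1/10 s, in which the tool goes at most 50 mm and 8.59 degrees, less where a joint would pass 70% of its speed; a pose out of reach is approached as far as the arm can. A call is refused whole if a number of a shift passes 5 or a number of a turn 0.15, either way. A call with a gripper value outside its range is refused whole. The fingers move at their own pace and stop on an object; FORCE is the grip in N (left out, the last holds). Time passes only in rows, so rows that do not move let the fingers close. It gives the time, the measured TCP pose, the force and the opening at its end, in the units of the state.
- r.get_state(): the state, without advancing time (a new reading comes with each control period).
- r.capture(name): name is "scene" or "top" or "wrist"; returns (picture, depth): 384x512x3 uint8, blue, green, red; 384x512 float32, m along the optical axis (not along the pixel's ray), 0 where there is no reading.
- r.camera_info(name): a dict with "fovy" (degrees; the focal length in pixels is half the picture's height over the tangent of half this angle, whatever the lens; pixels are square), "cx", "cy" (the principal point, pixels), "dist_coeffs" ([k1, k2, p1, p2, k3] as OpenCV has them; the pictures are not rectified), "camera_from_world" (4x4, takes a point from world to camera coordinates). Camera axes: x right, y down, z forward; pixel columns grow to the right and rows downward; lengths in m; the calibration is good to about 2 mm. A picture is of the moment at which its call begins: read the wrist's pose just before it. camera_info takes no time and is no camera call; for the wrist camera it gives the pose at the moment of the call.
- r.close_job(): hands the job in, once; it reports no verdict.
Trained networks look in the newest picture that a camera, given by its name, has taken for a name from the list of things; names that differ only in an ending like _2 or _b are one class to them, and where a whole thing is asked for, a point or a joint stands for the part that bears it (a point fixed in the world has none). Each returns a list of dicts, best first, with "score" (0 to 1); they miss things now and then, are a little off and sometimes report something else, mostly with a low value. They report only what shows in the picture. A call takes as long as a camera call. They do not tell look-alikes from the thing itself.
- r.look_for(query, camera): "rect" ([left, top, right, bottom] in pixels, round what is visible of it).
- r.masks_of(query, camera): "pixels" (384x512 bool, what is visible of it) and "rect" ([left, top, right, bottom] in pixels, round what is visible of it).
The state is a dict: "time_s": time; "joints": joint angles; "qd": joint speeds; "joint_torque": joint torques, N m; "tcp_pos": TCP position; "eef_rot": TCP orientation; "contact_force": force on the tool from outside, world axes, zero at the start; "moment": the same for the moment, N m; "gripper_width": finger opening in m.
Only numpy, scipy, OpenCV 4.12 (cv2) and the standard library are available. Lean on these libraries where they do the work, as an engineer would, in place of code of your own. Each camera call takes 0.05 s, during which the arm holds its last target. There are 200 camera calls.

## Working session

There is one attempt and no reset: what is moved stays moved. The work goes in short steps, Python scripts to look and compute and a shell command to move; the robot and the scene stay as the last step left them, time stands still between calls to the robot, and variables do not carry over. Pictures are saved under pics/ and viewed, about 8 in all and at most 12, crops included, and the job is handed in when it is done.

```bash
mkdir -p pics; cat > h.py <<'E'
import numpy as np, cv2
from plant import r
def K(n):
    i=r.camera_info(n); f=192/np.tan(np.radians(i['fovy'])/2)
    return np.array([[f,0,i['cx']],[0,f,i['cy']],[0,0,1]]),np.array(i['dist_coeffs'],float),np.array(i['camera_from_world'])
def world(n,uv,d,cal=None):
    k,dc,T=cal or K(n); uv=np.array(uv,float).reshape(-1,1,2); d=np.array(d,float).reshape(-1,1)
    p=cv2.undistortPoints(uv,k,dc).reshape(-1,2); p=np.c_[p*d,d,np.ones(len(d))]
    return (np.linalg.inv(T)@p.T).T[:,:3]
def cloud(n,depth,cal=None):
    v,u=np.mgrid[:384,:512]
    return world(n,np.c_[u.ravel(),v.ravel()],depth.ravel(),cal).reshape(384,512,3)
def proj(n,P,cal=None):
    k,dc,T=cal or K(n); return cv2.projectPoints(np.array(P,float).reshape(-1,3),cv2.Rodrigues(T[:3,:3])[0],T[:3,3],k,dc)[0].reshape(-1,2)
E
python3 - <<'E'
from h import *
print(r.get_state()['time_s'],r.get_state()['eef_rot'])
ims=[]
for n in('scene','top'):
    im,d=r.capture(n); np.savez(f'pics/{n}0',im=im,d=d); ims.append(im)
    for q in('dryer','lamp','flap','flap_tab','dome_knob','bottle_a','saucer','pod','tongs','scoop','collar'):
        c=cloud(n,d)
        for o in r.masks_of(q,n)[:3]:
            m=o['pixels']&(d>0); P=c[m]
            if len(P): print(n,q,round(o['score'],2),np.round(o['rect']).astype(int),np.round(np.median(P,0),3),np.round(P.min(0),2),np.round(P.max(0),2))
for n,i in zip(('s','t'),ims): cv2.imwrite(f'pics/{n}0.png',cv2.resize(i,(800,600)))
E
```

```text
0.0 [  93.92309344   89.90577096 -109.44665922]
scene dryer 0.79 [ 68 210 230 346] [ 0.648 -0.277  0.158] [ 0.23 -0.41 -0.  ] [ 0.71 -0.06  0.28]
scene lamp 0.92 [329 112 357 180] [0.407 0.49  0.148] [ 0.17  0.46 -0.  ] [0.46 0.77 0.24]
scene lamp 0.79 [304 159 337 234] [0.584 0.264 0.132] [ 0.31  0.22 -0.  ] [0.64 0.47 0.24]
scene flap 0.67 [168 214 226 264] [ 0.579 -0.124  0.14 ] [ 0.38 -0.18  0.  ] [ 0.64 -0.07  0.15]
scene flap 0.21 [ 68 212 230 345] [ 0.648 -0.277  0.159] [ 0.27 -0.43 -0.  ] [ 0.71 -0.02  0.28]
scene flap_tab 0.65 [165 212 223 266] [ 0.579 -0.125  0.14 ] [ 0.37 -0.18 -0.  ] [ 0.64 -0.05  0.15]
scene flap_tab 0.16 [211 202 227 214] [0.384 0.03  0.012] [ 0.36  0.01 -0.  ] [0.4  0.05 0.02]
scene dome_knob 0.72 [ 66 211 234 347] [ 0.648 -0.277  0.154] [ 0.22 -0.44 -0.  ] [ 0.71 -0.02  0.28]
scene bottle_a 0.77 [330 233 364 284] [0.788 0.205 0.104] [ 0.66  0.19 -0.  ] [0.81 0.33 0.17]
scene bottle_a 0.65 [297 251 327 303] [0.786 0.097 0.088] [ 0.67  0.08 -0.  ] [0.8  0.18 0.14]
scene saucer 0.87 [236 190 266 217] [0.406 0.125 0.011] [ 0.35  0.08 -0.  ] [0.46 0.18 0.0
[... 1422 characters left out ...]
2  78 217 111] [0.758 0.215 0.131] [0.74 0.19 0.  ] [0.8  0.25 0.17]
top bottle_a 0.68 [229  85 255 114] [0.754 0.113 0.113] [ 0.73  0.08 -0.01] [0.83 0.15 0.14]
top saucer 0.71 [212 205 251 245] [0.407 0.129 0.009] [ 0.35  0.08 -0.01] [0.46 0.19 0.02]
top pod 0.93 [267  87 290 116] [0.764 0.009 0.049] [ 0.73 -0.02 -0.  ] [0.82 0.04 0.06]
top tongs 0.65 [149 215 202 244] [0.394 0.309 0.012] [ 0.35  0.22 -0.  ] [0.43 0.38 0.02]
top scoop 0.59 [124 118 158 129] [0.692 0.393 0.013] [ 0.68  0.36 -0.01] [0.72 0.47 0.03]
top scoop 0.48 [230  86 255 116] [0.755 0.112 0.11 ] [ 0.73  0.08 -0.01] [0.83 0.15 0.14]
top scoop 0.38 [149 212 201 241] [0.372 0.244 0.011] [ 0.35  0.22 -0.  ] [0.43 0.38 0.02]
```

View pics/s0.png

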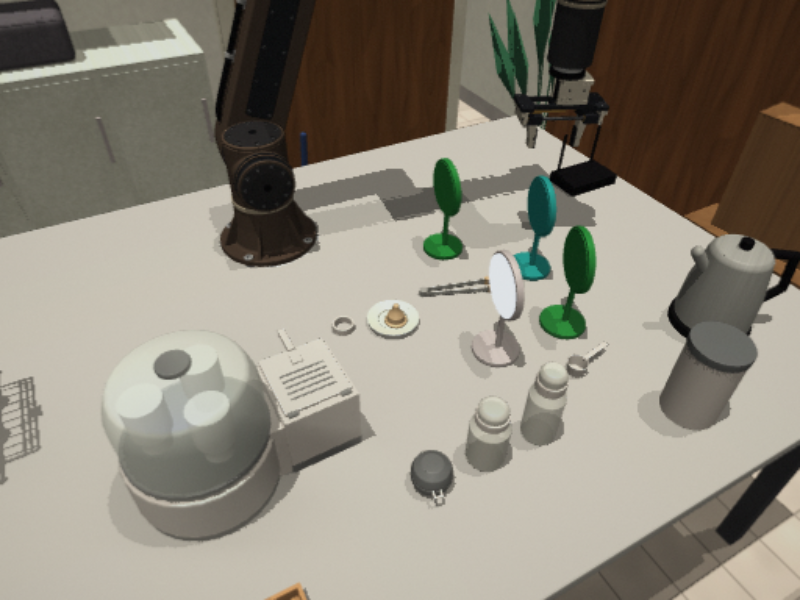

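View pics/t0.png

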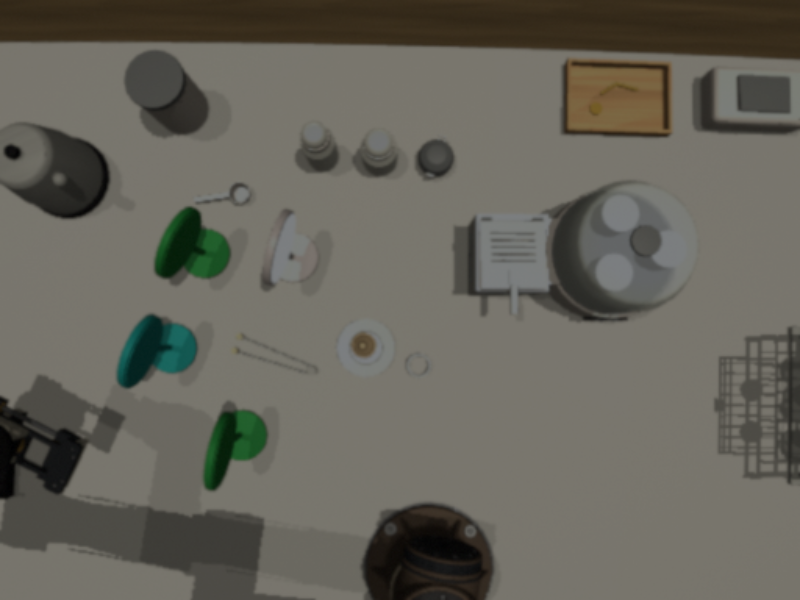

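```bash
cat > fit.py <<'E'
from h import *
from scipy.spatial.transform import Rotation as Ro
print(np.round(Ro.from_euler('xyz',r.get_state()['eef_rot'],degrees=True).as_matrix(),2).tolist())
for n in('scene','top'):
    z=np.load(f'pics/{n}0.npz'); d=z['d']; c=cloud(n,d); im=z['im'].astype(int)
    ok=d>0
    a=(abs(c[...,0]-.58)<.12)&(abs(c[...,1]-.265)<.07)&(c[...,2]>.10)&(c[...,2]<.26)&ok
    P=c[a]; m=np.median(P,0)
    for _ in range(5):
        u,s,vt=np.linalg.svd(P-P.mean(0),full_matrices=False); nn=vt[2]; e=(P-P.mean(0))@nn; P=P[abs(e)<max(2*e.std(),.003)]
    print(n,'lamp',len(P),P.mean(0).round(4),nn.round(3),'ext',P.min(0).round(3),P.max(0).round(3))
    hor=np.array([-nn[1],nn[0],0]);hor/=np.linalg.norm(hor)
    t=P@hor; print('  mid horizontal',(np.percentile(t,1)+np.percentile(t,99))/2,'hor',hor.round(3),'width',np.ptp(t), 'zr',np.percentile(P[:,2],[1,99]))
    b=(c[...,0]>.44)&(c[...,0]<.72)&(c[...,1]>-.19)&(c[...,1]<-.04)&(c[...,2]>.12)&(c[...,2]<.165)&ok
    P=c[b]; Q=P[P[:,0]>.53]; 
    rc=cv2.minAreaRect((Q[:,:2]*1000).astype(np.float32)); print(' flap',len(P),rc, 'z',np.percentile(Q[:,2],[5,50,95]))
    A=np.c_[Q[:,:2],np.ones(len(Q))]; print(' plane',np.linalg.lstsq(A,Q[:,2],rcond=None)[0].round(3))
    T=P[(P[:,0]<.518)]; print(' tab',len(T)); 
    if len(T): print(T.mean(0).round(4),T.min(0).round(3),T.max(0).round(3))
    for lo in np.arange(.46,.68,.01):
        S=P[(P[:,0]>=lo)&(P[:,0]<lo+.01)]
        if len(S)>2: print('  x%.2f'%lo,len(S),S[:,1].min().round(3),S[:,1].max().round(3),np.median(S[:,2]).round(3))
    k=(c[...,2]>.262)&(c[...,2]<.29)&(c[...,0]>.4)&(c[...,1]<0)&ok
    if k.any(): print(' knob',c[k].mean(0),k.sum())
E
python3 fit.py
```

```text
[[0.0, -0.4, -0.92], [0.0, -0.92, 0.4], [-1.0, -0.0, -0.0]]
scene lamp 626 [0.5809 0.262  0.1769] [ 0.239  0.971 -0.01 ] ext [0.515 0.247 0.109] [0.638 0.28  0.235]
  mid horizontal -0.4979914581510777 hor [-0.971  0.239  0.   ] width 0.12576039060847882 zr [0.11520094 0.23250361]
 flap 2377 ((590.3291015625, -124.73815155029297), (121.41351318359375, 131.38153076171875), 0.6403491497039795) z [0.12564717 0.13822829 0.14320748]
 plane [-0.099  0.018  0.198]
 tab 72
[ 0.4993 -0.1221  0.1494] [ 0.478 -0.182  0.129] [ 0.518 -0.063  0.154]
  x0.47 5 -0.128 -0.119 0.153
  x0.48 15 -0.13 -0.118 0.152
  x0.49 17 -0.13 -0.118 0.151
  x0.50 15 -0.129 -0.119 0.151
  x0.51 36 -0.182 -0.063 0.144
  x0.52 139 -0.184 -0.062 0.143
  x0.53 143 -0.185 -0.061 0.143
  x0.54 150 -0.185 -0.061 0.142
  x0.55 164 -0.185 -0.061 0.141
  x0.56 152 -0.188 -0.06 0.14
  x0.57 158 -0.187 -0.061 0.14
  x0.58 160 -0.187 -0.06 0.139
  x0.59 164 -0.186 -0.06 0.139
  x0.60 178 -0.189 -0.06 0.138
  x0.61 161 -0.183 -0.06 0.138
  x0.62 191 -0.189 -0.059 0.137
  x0.63 224 -0.19 -0.059 0.135
  x0.64 281 -0.19 -0.059 0.13

[... 476 characters left out ...]
 ]
 tab 144
[ 0.5049 -0.1158  0.1406] [ 0.475 -0.183  0.123] [ 0.518 -0.06   0.155]
  x0.47 10 -0.126 -0.116 0.151
  x0.48 19 -0.126 -0.116 0.151
  x0.49 20 -0.127 -0.116 0.15
  x0.50 20 -0.126 -0.116 0.148
  x0.51 114 -0.183 -0.059 0.132
  x0.52 172 -0.183 -0.059 0.141
  x0.53 173 -0.183 -0.059 0.14
  x0.54 181 -0.187 -0.059 0.14
  x0.55 174 -0.183 -0.059 0.139
  x0.56 174 -0.183 -0.059 0.139
  x0.57 174 -0.182 -0.058 0.138
  x0.58 180 -0.189 -0.058 0.137
  x0.59 168 -0.182 -0.058 0.136
  x0.60 175 -0.182 -0.058 0.136
  x0.61 174 -0.182 -0.058 0.136
  x0.62 174 -0.189 -0.057 0.135
  x0.63 158 -0.186 -0.058 0.132
  x0.64 157 -0.182 -0.057 0.129
 knob [ 0.58912443 -0.30004115  0.27052102] 330
```

```bash
python3 - <<'E'
from h import *
from scipy.spatial.transform import Rotation as Ro
s=r.get_state(); R=Ro.from_euler('xyz',s['eef_rot'],degrees=True).as_matrix(); t=np.array(s['tcp_pos'])
print(r.hold_point_z)
C=[]
for n in('scene','top'):
    z=np.load(f'pics/{n}0.npz'); c=cloud(n,z['d'])[z['d']>0]; C.append((c-t)@R)
    print(n,'wristcam' )
P=np.vstack(C); P=P[(np.abs(P[:,1:])<.2).all(1)&(P[:,0]<.02)&(P[:,0]>-.35)]
for lo in np.arange(-.3,.0,.02):
    S=P[(P[:,0]>=lo)&(P[:,0]<lo+.02)]
    if len(S)>2: print(round(lo,2),len(S),'y',np.percentile(S[:,1],[0,5,95,100]).round(3),'z',np.percentile(S[:,2],[0,5,95,100]).round(3))
i=r.camera_info('wrist'); M=np.linalg.inv(np.array(i['camera_from_world'])); print('cam in tool',((M[:3,3]-t)@R).round(3))
im=np.load('pics/scene0.npz')['im'][0:130,310:430]; cv2.imwrite('pics/grip.png',cv2.resize(im,None,fx=4.5,fy=4.5,interpolation=2))
w,d=r.capture('wrist'); 
c=cloud('top',np.load('pics/top0.npz')['d']);o=np.array([.578,-.121])
q=c[(c[...,0]>.4)&(c[...,0]<.75)&(c[...,1]>-.45)&(c[...,1]<-.05)&(c[...,2]>.16)]
rad=np.hypot(q[:,0]-.59,q[:,1]+.301)
for lo in np.arange(.0,.13,.01):
    S=q[(rad>=lo)&(rad<lo+.01)]
    if len(S):print('dome r%.2f'%lo,len(S),S[:,2].max().round(3),np.median(S[:,2]).round(3))
E
```

```text
0.0188
scene wristcam
top wristcam
-0.3 214 y [-0.042 -0.031  0.044  0.046] z [-0.052 -0.049 -0.006  0.009]
-0.28 207 y [-0.04  -0.031  0.044  0.046] z [-0.051 -0.048 -0.007  0.011]
-0.26 203 y [-0.041 -0.029  0.044  0.046] z [-0.051 -0.048 -0.004  0.01 ]
-0.24 191 y [-0.04  -0.03   0.044  0.046] z [-0.051 -0.048 -0.007  0.011]
-0.22 254 y [-0.042 -0.028  0.045  0.047] z [-0.053 -0.048 -0.002  0.012]
-0.2 170 y [-0.039 -0.022  0.045  0.046] z [-0.051 -0.047  0.001  0.011]
-0.18 298 y [-0.05  -0.042  0.036  0.038] z [-0.043 -0.04   0.002  0.022]
-0.16 120 y [-0.049 -0.044  0.017  0.018] z [-0.044 -0.041  0.01   0.02 ]
-0.14 201 y [-0.052 -0.045  0.017  0.019] z [-0.034 -0.029  0.013  0.021]
-0.12 1314 y [-0.099 -0.076  0.095  0.097] z [-0.045 -0.037  0.029  0.04 ]
-0.1 668 y [-0.094 -0.073  0.094  0.097] z [-0.045 -0.041  0.019  0.037]
-0.08 266 y [-0.09  -0.079  0.088  0.089] z [-0.046 -0.041  0.023  0.036]
-0.06 83 y [-0.07  -0.061  0.063  0.066] z [-0.018 -0.015  0.001  0.006]
-0.04 81 y [-0.064 -0.06   0.062  0.063] z [-0.016 -0.015  0.004  0.006]
-0.02 279 y [-0.061 -0.053  0.068  0.07 ] z [-0.2   -0.194 -0.001  0.01 ]
cam in tool [-0.157  0.001 -0.086]
dome r0.00 55 0.276 0.271
dome r0.01 157 0.276 0.271
dome r0.02 269 0.274 0.255
dome r0.03 367 0.258 0.252
dome r0.04 473 0.257 0.252
dome r0.05 585 0.257 0.251
dome r0.06 669 0.255 0.249
dome r0.07 774 0.252 0.245
dome r0.08 860 0.249 0.242
dome r0.09 893 0.245 0.236
dome r0.10 842 0.229 0.207
```

View pics/grip.png

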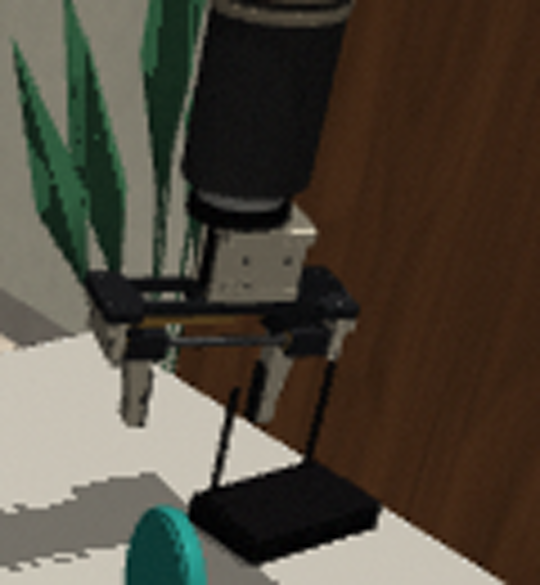

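```bash
cat >> h.py <<'E'
from scipy.spatial.transform import Rotation as Ro
YAW=np.radians(.9); O=np.array([.578,-.1215,0]); RD=Ro.from_euler('z',YAW).as_matrix()
def tool(x,y):
    x=np.array(x,float);x/=np.linalg.norm(x);y=np.array(y,float);y-=x*(x@y);y/=np.linalg.norm(y)
    return np.c_[x,y,np.cross(x,y)]
def plan(Rt,tcp):
    s=r.get_state();R=Ro.from_euler('xyz',s['eef_rot'],degrees=True).as_matrix();t=np.array(s['tcp_pos'])
    v=Ro.from_matrix(R.T@Rt).as_rotvec(); print('turn',v.round(3),'rows>=',np.ceil(abs(v).max()/.15),'shift cm in final frame',((np.array(tcp)-t)@Rt*100).round(2),'in present',((np.array(tcp)-t)@R*100).round(2))
def st():
    s=r.get_state();R=Ro.from_euler('xyz',s['eef_rot'],degrees=True).as_matrix(); print('t',s['time_s'],'tcp',np.round(s['tcp_pos'],4),'x',R[:,0].round(3),'y',R[:,1].round(3),'F',np.round(s['contact_force'],2),'w',round(s['gripper_width'],4))
TILT=np.radians(30)
RA=RD@tool([np.sin(TILT),0,-np.cos(TILT)],[0,-1,0])
def tabpt(th,out=.149):
    f=np.array([-np.cos(th),0,np.sin(th)]);u=np.array([np.sin(th),0,np.cos(th)])
    return O+RD@(np.array([.062,0,.130])+out*f+.0065*u)
E
python3 -m creep '[[0,0,0,-5,0,0,60],[0,0,0,-5,0,0,60],[0,0,0,-5,0,0,60],[0,0,0,-5,0,0,60]]' 15
python3 - <<'E'
from h import *
g=tabpt(.07);print(g); plan(RA,g+RA[:,0]*(.0188-.09)); st()
E
```

```text
time_s: 1.65
tcp_pos: [0.2677, 0.6191, 0.429]
eef_rot: [-87.0, 90.0, 69.7]
contact_force: [0.2, 1.8, -0.1]
gripper_width: 0.0611
[ 0.49183016 -0.12285366  0.14690557]
turn [-0.414  0.516 -0.11 ] rows>= 4.0 shift cm in final frame [27.93 74.54 -4.3 ] in present [ 22.    60.7  -46.76]
t 1.65 tcp [0.2677 0.6191 0.429 ] x [ 0.     0.001 -1.   ] y [-0.397 -0.918 -0.001] F [ 0.17  1.84 -0.09] w 0.0611
```

```bash
python3 -m creep '[[-0.1035,0.129,-0.0275,0,0,0,60],[-0.1035,0.129,-0.0275,0,0,0,60],[-0.1035,0.129,-0.0275,0,0,0,60],[-0.1035,0.129,-0.0275,0,0,0,60],[0,0,0,0.5,4.7,0,60],[0,0,0,0.5,4.7,0,60],[0,0,0,0.5,4.7,0,60],[0,0,0,0.5,4.7,0,60]]' >/dev/null
python3 -m creep '[[0,0,0,0.5,4.7,0,60],[0,0,0,0.5,4.7,0,60],[0,0,0,0.5,4.7,0,60],[0,0,0,1,4.7,-0.5,60],[0,0,0,2,4.7,-0.5,60],[0,0,0,2,4.7,-0.5,60],[0,0,0,2,4.7,-0.5,60],[0,0,0,2,4.7,-0.5,60]]'  >/dev/null
python3 -m creep '[[0,0,0,0,0,0,60],[0,0,0,0,0,0,60]]'  >/dev/null
python3 - <<'E'
from h import *
g=tabpt(.07); plan(RA,g+RA[:,0]*(.0188-.09)); st()
E
```

```text
turn [-0.046  0.058 -0.008] rows>= 1.0 shift cm in final frame [15.88 18.5  -4.79] in present [15.71 18.11 -6.54]
t 3.45 tcp [0.3324 0.0597 0.3222] x [ 0.449  0.    -0.894] y [-0.029 -0.999 -0.014] F [-0.17  0.14  0.63] w 0.0529
```

```bash
python3 -m creep '[[-0.046,0.058,-0.008,0,0,0,60],[0,0,0,1,3.7,0,60],[0,0,0,1,3.7,0,60],[0,0,0,1,3.7,-1,60],[0,0,0,3,3.7,-1.3,60],[0,0,0,3.3,3.7,-1.3,60],[0,0,0,3.3,0,-1.2,60],[0,0,0,3.2,0,0,60]]'  >/dev/null
python3 -m creep '[[0,0,0,0,0,0,60],[0,0,0,0,0,0,60]]'  >/dev/null
python3 - <<'E'
from h import *
g=tabpt(.07); plan(RA,g+RA[:,0]*(.0188-.09)); st()
im,d=r.capture('wrist'); c=cloud('wrist',d)
P=c[(d>0)&(c[...,0]>.46)&(c[...,0]<.513)&(abs(c[...,1]+.122)<.03)&(c[...,2]>.138)&(c[...,2]<.17)]
print(len(P),P.min(0),P.max(0),P.mean(0))
cv2.imwrite('pics/w1.png',im)
E
```

```text
turn [ 0.008 -0.004 -0.027] rows>= 1.0 shift cm in final frame [ 3.22  2.1  -0.03] in present [ 3.27  2.01 -0.01]
t 4.45 tcp [ 0.4395 -0.1027  0.2363] x [ 0.503 -0.019 -0.864] y [ 0.009 -1.     0.027] F [-0.31 -0.   -0.71] w 0.0524
640 [ 0.47468318 -0.13111754  0.1393054 ] [ 0.51293491 -0.11858935  0.15255548] [ 0.49304756 -0.12449447  0.14918673]
```

View pics/w1.png

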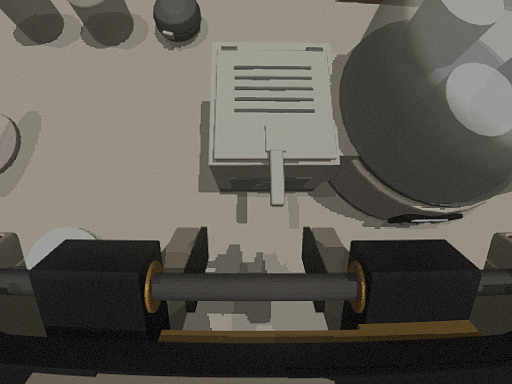

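```bash
python3 -m creep '[[0.008,-0.004,-0.027,0,0,0,60],[0,0,0,1,2.2,0,60],[0,0,0,2,0,0,60],[0,0,0,2.4,0,0,60],[0,0,0,2.4,0,0,60],[0,0,0,2.2,0,0,60],[0,0,0,2.2,0,0,60],[0,0,0,0,0,0,60]]'  >/dev/null
python3 - <<'E'
from h import *
g=tabpt(.065);g[1]=-.124; plan(RA,g+RA[:,0]*(.0188)); st()
E
```

```text
turn [ 0.     0.034 -0.044] rows>= 1.0 shift cm in final frame [11.07  3.37 -1.29] in present [11.16  2.88 -1.67]
t 5.3 tcp [ 0.4341 -0.0912  0.2193] x [ 0.47  -0.037 -0.882] y [-0.005 -0.999  0.039] F [ 0.12 -1.15  0.33] w 0.0525
```

```bash
python3 - <<'E'
from h import *
s=r.get_state();print(s['joints'],s['qd'],s['joint_torque'],s['contact_force'],s['moment']);st()
E
python3 -m creep '[[0,0,0,0,0,0,60],[0,0,0,0,0,0,60],[0,0,0,0,0,0,60]]'
python3 - <<'E'
from h import *
s=r.get_state();print(s['joints']);st()
E
```

```text
[ 124.03384202  -81.92343196  -58.22473804   28.17808471 -128.55836623
  -18.8779732 ] [-1.29715318 -0.1882313   0.11571236  1.4078531   0.78185329  2.05279208] [ 0.57817647 55.41978836 26.15071535  6.86243311 -0.79687156 -0.43491695] [ 0.11715855 -1.14765811  0.32887035] [ 0.14836026  1.60094169 -0.01527805]
t 5.3 tcp [ 0.4341 -0.0912  0.2193] x [ 0.47  -0.037 -0.882] y [-0.005 -0.999  0.039] F [ 0.12 -1.15  0.33] w 0.0525
time_s: 5.6
tcp_pos: [0.434, -0.0923, 0.2195]
eef_rot: [175.4, 61.8, -4.5]
contact_force: [-0.0, -0.1, 0.1]
gripper_width: 0.0524
[ 123.8646002   -81.95213869  -58.2100213    28.24163129 -128.52515363
  -18.80306549]
t 5.6 tcp [ 0.434  -0.0923  0.2195] x [ 0.47  -0.037 -0.882] y [-0.007 -0.999  0.038] F [-0.   -0.11  0.1 ] w 0.0524
```

```bash
cat >> h.py <<'E'
def js(): print('J',np.round(r.get_state()['joints'],3).tolist()); st()
E
for k in 1 2 3; do
[ $k = 1 ] && python3 -m creep '[[0,0,0,-2,0,0,60],[0,0,0,-2,0,0,60],[0,0,0,-2,0,0,60],[0,0,0,-2,0,0,60]]' >/dev/null
[ $k = 2 ] && python3 -m creep '[[0,0,0,-1,-4,0,60],[0,0,0,-1,-4,0,60],[0,0,0,-1,-4,0,60],[0,0,0,-1,-4,0,60]]' >/dev/null
[ $k = 3 ] && python3 -m creep '[[0,0,0,-1,-4,0,60],[0,0,0,-1,-4,0,60],[0,0,0,0,0,0,60],[0,0,0,0,0,0,60]]' >/dev/null
python3 -c "from h import *; js()" | tee -a jlog; done
```

```text
J [113.986, -71.211, -53.032, 28.401, -119.235, -12.17]
t 6.0 tcp [ 0.3961 -0.0891  0.2906] x [ 0.47  -0.036 -0.882] y [-0.007 -0.999  0.038] F [ 0.38 -0.5  -0.03] w 0.0527
J [144.533, -64.504, -47.472, 18.422, -130.302, -45.555]
t 6.4 tcp [0.3793 0.0651 0.3183] x [ 0.471 -0.04  -0.881] y [-0.012 -0.999  0.039] F [ 1.23  0.49 -0.66] w 0.0527
J [163.987, -67.097, -41.11, 8.833, -142.803, -67.884]
t 6.8 tcp [0.3715 0.1271 0.3276] x [ 0.462 -0.036 -0.886] y [-0.004 -0.999  0.039] F [ 0.2  -0.15  0.02] w 0.0526
```

```bash
cat > kin.py <<'E'
from h import *
import itertools
S=[([83.142,20.546,.682,0,-70.136,-16.507],[.268,.62,.227],[[0,-.397,-.918],[0,-.918,.397],[-1,0,0]]),
([123.8646,-81.9521,-58.21,28.2416,-128.5252,-18.803],[.434,-.0923,.2195],None),
([113.986,-71.211,-53.032,28.401,-119.235,-12.17],[.3961,-.0891,.2906],None),
([144.533,-64.504,-47.472,18.422,-130.302,-45.555],[.3793,.0651,.3183],None),
([163.987,-67.097,-41.11,8.833,-142.803,-67.884],[.3715,.1271,.3276],None)]
XD=[[0,0,-1],[.47,-.037,-.882],[.47,-.036,-.882],[.471,-.04,-.881],[.462,-.036,-.886]]
YD=[[-.397,-.918,0],[-.007,-.999,.038],[-.007,-.999,.038],[-.012,-.999,.039],[-.004,-.999,.039]]
E=lambda a,t:Ro.from_euler(a,t,degrees=True).as_matrix()
def fr(j,s4=1,s6=1):
    A=E('z',j[0]);B=A@E('y',j[1]);C=A@E('y',j[1]-j[2]);D=C@E('x',s4*j[3])@E('y',-j[4]);T=D@E('x',s6*j[5]); return A,B,C,D,T
def setup():
    for s4,s6 in itertools.product([1,-1],[1,-1]):
        e=sum(np.linalg.norm(fr(j,s4,s6)[4][:,0]-x) for (j,_,_),x in zip(S,XD)); print(s4,s6,e.round(3),[ (fr(j,s4,s6)[4].T@np.array(y)).round(2).tolist() for (j,_,_),y in zip(S[:3],YD)])
def lsq(s4):
    M=[];b=[]
    for j,p,_ in S:
        A,B,C,D,T=fr(j,s4); M.append(np.c_[A[:,[2]],B[:,[0,2]],C[:,[0]],D[:,[0]]]); b.append(p)
    M=np.vstack(M);b=np.hstack(b);x,res,rk,sv=np.linalg.lstsq(M,b,rcond=None);print('h,b,c,d',x.round(4),'resid',abs(M@x-b).max().round(4),sv.round(2)); return x
if __name__=='__main__':
    setup(); lsq(1);lsq(-1)
E
python3 kin.py
```

```text
1 1 2.237 [[-0.0, 0.55, -0.84], [0.42, 0.83, -0.37], [0.34, 0.67, -0.66]]
1 -1 2.237 [[-0.0, 0.0, -1.0], [0.42, 0.44, -0.8], [0.34, 0.34, -0.88]]
-1 1 0.002 [[-0.0, 0.55, -0.84], [-0.0, 0.61, -0.79], [-0.0, 0.41, -0.91]]
-1 -1 0.002 [[-0.0, 0.0, -1.0], [-0.0, -0.0, -1.0], [-0.0, -0.0, -1.0]]
h,b,c,d [-9.736e-01  4.161e-01  7.025e-01  6.000e-04 -7.225e-01] resid 0.2026 [3.78 2.92 1.29 0.6  0.4 ]
h,b,c,d [ 0.6997 -0.0456  0.5243  0.5341  0.8197] resid 0.1911 [3.78 2.92 1.29 0.6  0.4 ]
```

```bash
python3 - <<'E'
import kin
from kin import *
for cols in [('A0','A2','B2','C0','D0'),('A0','A2','B0','B2','C0','C2','D0'),('A2','B0','B2','C0','C2','D0')]:
    for rng in (range(5),range(1,5)):
        M=[];b=[]
        for i in rng:
            j,p,_=S[i];F=dict(zip('ABCD',fr(j,-1)));M.append(np.c_[tuple(F[c[0]][:,int(c[1])] for c in cols)]);b.append(p)
        M=np.vstack(M);b=np.hstack(b);x=np.linalg.lstsq(M,b,rcond=None)[0];print(cols,x.round(3),abs(M@x-b).max().round(4))
for j,p,_ in S: print(np.round([f[:,0] for f in fr(j,-1)[2:4]],2).tolist(),p)
E
```

```text
('A0', 'A2', 'B2', 'C0', 'D0') [0.122 0.741 0.496 0.373 0.846] 0.1907
('A0', 'A2', 'B2', 'C0', 'D0') [0.337 0.81  0.52  0.166 0.847] 0.1555
('A0', 'A2', 'B0', 'B2', 'C0', 'C2', 'D0') [ 0.436  0.986  0.316  0.542 -0.159 -0.364  0.872] 0.1905
('A0', 'A2', 'B0', 'B2', 'C0', 'C2', 'D0') [ 0.236  0.832  0.443  0.544  0.01  -0.387  0.881] 0.1354
('A2', 'B0', 'B2', 'C0', 'C2', 'D0') [ 0.925  0.023  0.671  0.532 -0.345  0.836] 0.1916
('A2', 'B0', 'B2', 'C0', 'C2', 'D0') [ 0.828  0.455  0.517  0.201 -0.462  0.878] 0.1358
[[0.11, 0.93, -0.34], [0.0, 0.0, -1.0]] [0.268, 0.62, 0.227]
[[-0.51, 0.76, 0.4], [0.47, -0.04, -0.88]] [0.434, -0.0923, 0.2195]
[[-0.39, 0.87, 0.31], [0.47, -0.04, -0.88]] [0.3961, -0.0891, 0.2906]
[[-0.78, 0.55, 0.29], [0.47, -0.04, -0.88]] [0.3793, 0.0651, 0.3183]
[[-0.86, 0.25, 0.44], [0.46, -0.04, -0.89]] [0.3715, 0.1271, 0.3276]
```

```bash
python3 - <<'E'
from kin import *
for cols in [('A1','A2','B2','C0','D0'),('A1','A2','B0','B2','C0','D0'),('A1','A2','B2','C0','C2','D0'),('A0','A1','A2','B2','C0','C2','D0')]:
        M=[];b=[]
        for i in range(5):
            j,p,_=S[i];F=dict(zip('ABCD',fr(j,-1)));M.append(np.c_[tuple(F[c[0]][:,int(c[1])] for c in cols)]);b.append(p)
        M=np.vstack(M);b=np.hstack(b);x,_,_,sv=np.linalg.lstsq(M,b,rcond=None);print(cols,x.round(3),abs(M@x-b).max().round(4),sv.min())
E
```

```text
('A1', 'A2', 'B2', 'C0', 'D0') [-0.17   0.292  0.6    0.462  0.423] 0.0464 0.34280423793396375
('A1', 'A2', 'B0', 'B2', 'C0', 'D0') [-0.191  0.167  0.101  0.581  0.364  0.329] 0.0273 0.26872669499626894
('A1', 'A2', 'B2', 'C0', 'C2', 'D0') [-0.193 -0.059  0.432  0.392  0.372  0.32 ] 0.03 0.12678649348924387
('A0', 'A1', 'A2', 'B2', 'C0', 'C2', 'D0') [-0.05  -0.197 -0.03   0.481  0.455  0.287  0.304] 0.0252 0.10696232128737385
```

```bash
cat > fitk.py <<'E'
from kin import *
import re,sys
L=open('jlog').read().splitlines()
D=[S[0][:2],S[1][:2]]
for a,b in zip(L[::2],L[1::2]):
    D.append((eval(a[2:]),[float(v) for v in re.search(r'tcp \[(.*?)\]',b).group(1).split()]))
def fit(cols,show=True):
    M=[];b=[]
    for j,p in D:
        F=dict(zip('ABCD',fr(j,-1)));M.append(np.c_[tuple(F[c[0]][:,int(c[1])] for c in cols)]);b.append(p)
    M=np.vstack(M);b=np.hstack(b);x,_,_,sv=np.linalg.lstsq(M,b,rcond=None)
    if show: print(cols,x.round(3),abs(M@x-b).max().round(4),sv.min().round(3))
    return x
if __name__=='__main__':
    for c in ['A1 A2 B2 C0 D0','A1 A2 B2 C0 D0 D1','A1 A2 B2 C0 D0 D2','A1 A2 B2 C0 D0 D1 D2','A1 A2 B0 B2 C0 C2 D0 D1']: fit(c.split())
E
python3 fitk.py
```

```text
['A1', 'A2', 'B2', 'C0', 'D0'] [-0.17   0.292  0.6    0.462  0.423] 0.0464 0.343
['A1', 'A2', 'B2', 'C0', 'D0', 'D1'] [-0.001  0.198  0.602  0.464  0.377 -0.191] 0.0001 0.288
['A1', 'A2', 'B2', 'C0', 'D0', 'D2'] [-0.187  0.234  0.611  0.508  0.389 -0.053] 0.0452 0.298
['A1', 'A2', 'B2', 'C0', 'D0', 'D1', 'D2'] [-0.     0.198  0.602  0.464  0.378 -0.192  0.   ] 0.0001 0.256
['A1', 'A2', 'B0', 'B2', 'C0', 'C2', 'D0', 'D1'] [ 0.     0.199 -0.001  0.602  0.464 -0.     0.378 -0.192] 0.0001 0.064
```

```bash
cat > ik.py <<'E'
from kin import *
from scipy.optimize import least_squares
lo=np.array([-176.03,-82.01,-58.28,-173.87,-174.79,-173.66]);hi=np.array([176.03,121.73,71.71,95.51,-.11,173.66])
def fk(j):
    A,B,C,D,T=fr(j,-1,-1); return .198*A[:,2]+.602*B[:,2]+.464*C[:,0]+.3775*D[:,0]-.1915*D[:,1], np.c_[T[:,0],-T[:,2],T[:,1]]
def res(j,R,p):
    q,Q=fk(j); return np.r_[(q-p)*5,Ro.from_matrix(Q.T@R).as_rotvec()]
def ik(R,p,seed): 
    s=least_squares(lambda j:res(j*57.3,R,p),np.clip(seed,lo+.01,hi-.01)/57.3,bounds=(lo/57.3,hi/57.3)); return s.x*57.3,abs(s.fun).max()
def allik(R,p,n=40,seed=0):
    g=np.random.default_rng(seed);out=[]
    for _ in range(n):
        j,e=ik(R,p,g.uniform(lo,hi))
        if e<2e-3 and not any(abs(j-o).max()<2 for o in out): out.append(j)
    return sorted(out,key=lambda j:j[0])
def tl(t,sy): t=np.radians(t);return RD@tool([np.sin(t),0,-np.cos(t)],[0,sy,0])     # jaws across y
def fl(t,sx,lean=0): t=np.radians(t);R=tool([np.sin(t),0,-np.cos(t)],[sx*np.cos(t),0,sx*np.sin(t)]);return RD@R  # jaws across x
N=np.array([-.245,-.969,0]);N/=np.linalg.norm(N)   # out of lit face
if __name__=='__main__':
    print('check',fk(r.get_state()['joints']),r.get_state()['tcp_pos'])
    def rep(n,R,g,h=.0188):
        for j in allik(R,g+R[:,0]*h): print(n,j.round(0).astype(int).tolist())
    for t in (0,15,30):
        for sy in (1,-1): rep(f'tab{t} {sy}',tl(t,sy),tabpt(.065,.155))
    for sy in (1,-1): rep(f'tabup15 {sy}',tl(15,sy),tabpt(1.95,.155))
    for sx in (1,-1): rep(f'filt {sx}',fl(6,sx),O+[0,0,.112])
    for sx in (1,-1):
        H=np.array([-N[1],N[0],0])*sx; rep(f'lamp {sx}',tool([0,0,-1],H),np.array([.577,.255,0])+N*.09+[0,0,.227])
E
python3 ik.py
```

```text
check (array([0.37120582, 0.1267917 , 0.32755615]), array([[ 0.46224772, -0.00369553, -0.88674314],
       [-0.0360824 , -0.99924151, -0.01464492],
       [-0.88601643,  0.0387654 , -0.46203045]])) [0.37154851 0.12705401 0.32758728]
tab0 1 [8, 9, -29, 0, -52, -97]
tab0 -1 [8, 9, -29, 0, -52, 83]
tab15 1 [10, 2, -42, 4, -32, -103]
tab15 -1 [10, 2, -42, 4, -32, 77]
tabup15 1 [7, 15, -6, 2, -54, -97]
tabup15 -1 [7, 15, -6, 2, -54, 83]
filt 1 [7, 17, -25, 1, -42, 173]
filt -1 [7, 17, -25, 1, -42, -7]
lamp 1 [36, 12, -13, 0, -64, 130]
lamp -1 [36, 12, -13, 0, -64, -50]
```

```bash
cat > sim.py <<'E'
from ik import *
def step(j,R,p,damp=.02):
    for _ in range(4):
        f=res(j,R,p);J=np.array([(res(j+np.eye(6)[i]*.05,R,p)-f)/.05*57.3 for i in range(6)]).T
        dj=-J.T@np.linalg.solve(J@J.T+damp**2*np.eye(6),f)*57.3
        dj*=min(1,4/max(abs(dj).max(),1e-9)); j=np.clip(j+dj,lo+.05,hi-.05)
    return j
def path(j,way,verbose=True):
    for R1,p1 in way:
        p0,R0=fk(j)
        v=Ro.from_matrix(R0.T@R1).as_rotvec(); n=int(max(np.linalg.norm(v)/.15,np.linalg.norm(p1-p0)/.05,1))+1
        for k in range(1,n+1): j=step(j,R0@Ro.from_rotvec(v*k/n).as_matrix(),p0+(p1-p0)*k/n)
        for k in range(5): j=step(j,R1,p1)
        if verbose: print(n,j.round(0).astype(int).tolist(),'err',abs(res(j,R1,p1)).max().round(3))
    return j
if __name__=='__main__':
    j0=np.array(r.get_state()['joints'])
    R=np.array(fk(j0)[1]);p=fk(j0)[0]
    down=lambda a:tool([0,0,-1],[np.cos(np.radians(a)),np.sin(np.radians(a)),0])
    P=lambda *a:np.array(a,float)
    for nm,w in dict(a=[(down(-113.4),P(.268,.62,.43))],
      b=[(down(-90),p),(down(-113),P(.268,.62,.43))],
      c=[(R,P(.37,-.2,.4)),(R,P(.1,-.3,.45)),(R,P(.1,.3,.45)),(down(-113.4),P(.268,.62,.43))],
      d=[(R,p+[0,0,.2]),(down(-90),P(.37,.1,.55)),(down(-113.4),P(.268,.62,.43))],
      e=[(down(-90),P(.0,-.45,.45)),(down(-90),P(.0,.6,.45)),(down(-113.4),P(.268,.62,.43))],
      f=[(down(-90),P(.3,-.2,.6)),(down(-90),P(.1,.6,.6)),(down(-113.4),P(.268,.62,.43))]).items():
        print(nm); path(j0,w)
    print([a.round(0).tolist() for a in allik(R,p)])
E
python3 sim.py
```

```text
a
11 [176, -74, -3, -8, -160, -173] err 2.38
b
4 [170, -79, -21, 0, -148, -80] err 0.0
11 [176, -74, -3, 0, -160, -165] err 2.293
c
7 [100, -69, -39, 33, -123, 8] err 0.0
6 [38, -66, -27, 19, -108, 62] err 0.0
13 [-93, -70, -1, -59, -145, 130] err 0.248
9 [-97, -76, 22, -174, -172, -17] err 0.105
d
5 [165, -55, -17, 12, -155, -65] err 0.0
4 [165, -60, 7, 0, -156, -75] err 0.0
11 [176, -73, -2, 0, -161, -165] err 2.293
e
14 [65, -71, -2, 0, -160, 25] err 0.0
21 [1, -47, -13, -31, -119, 73] err 2.965
14 [60, -41, -21, -27, -77, 23] err 1.958
f
9 [114, -54, 13, 0, -157, -24] err 0.0
17 [176, -54, 13, 0, -157, -156] err 2.152
10 [176, -72, -1, 0, -161, -170] err 2.293
[[-173.0, -76.0, -17.0, -53.0, -173.0, -149.0], [-145.0, -80.0, -12.0, -90.0, -163.0, 149.0], [79.0, -29.0, -48.0, 29.0, -71.0, 1.0], [164.0, -67.0, -41.0, 9.0, -143.0, -68.0]]
```

```bash
cat > search.py <<'E'
from sim import *
import time
j0=np.array(r.get_state()['joints'])
def segd(a,b,c,d):
    t=np.linspace(0,1,12)[:,None];return np.linalg.norm((a+(b-a)*t)[:,None]-(c+(d-c)*t)[None],axis=2).min()
def clear(j):
    A,B,C,D,T=fr(j,-1,-1);s=.198*A[:,2];e=s+.602*B[:,2];w=e+.464*C[:,0];p,R=fk(j);b=p-.2*R[:,0]
    return min(segd(p,b,s,e),segd(p,b,e,w),segd(p,b,s*0,s)),min(p[2],w[2]-.1)
def interp(a,b):
    n=int(np.ceil(max(abs(b-a)[0]/7,abs(b-a).max()/8)))+1
    return [a+(b-a)*k/n for k in range(1,n+1)]
def track(js_,damp,nstep=4):
    j=j0.copy()
    for q in js_:
        p,R=fk(q); j=step(j,R,p,damp)
    for _ in range(4): j=step(j,R,p,damp)
    return j
if __name__=='__main__':
    g=np.random.default_rng(1);best=[];t0=time.time()
    while time.time()-t0<240:
        G=np.array([g.uniform(20,110),g.uniform(0,25),g.uniform(-40,10),g.uniform(-40,40),g.uniform(-110,-40),g.uniform(-60,90)])
        pth=interp(j0,G)
        cl=np.array([clear(q) for q in pth]).min(0)
        if cl[0]<.14 or cl[1]<.27: continue
        e=[abs(track(pth,d)-G).max() for d in (.02,.06)]
        if max(e)<4: best.append((len(pth),cl.round(2).tolist(),G.round(0).tolist(),np.round(e,1).tolist()))
    best.sort(); print(len(best)); [print(b) for b in best[:12]]
E
python3 search.py
```

```text
124
(10, [0.18, 0.34], [108.0, 1.0, -3.0, -35.0, -72.0, -6.0], [0.0, 0.0])
(10, [0.22, 0.31], [102.0, 2.0, -20.0, -2.0, -103.0, -10.0], [0.0, 0.0])
(11, [0.17, 0.29], [106.0, 10.0, -17.0, -17.0, -109.0, 6.0], [0.0, 0.0])
(11, [0.19, 0.35], [95.0, 2.0, 1.0, -27.0, -84.0, -12.0], [0.0, 0.0])
(11, [0.21, 0.29], [96.0, 1.0, -35.0, 0.0, -106.0, -31.0], [0.0, 0.0])
(11, [0.22, 0.31], [98.0, 6.0, -21.0, -2.0, -107.0, -57.0], [0.0, 0.0])
(11, [0.22, 0.34], [99.0, 11.0, -39.0, 39.0, -102.0, -56.0], [0.0, 0.0])
(11, [0.22, 0.35], [94.0, 10.0, -20.0, 16.0, -106.0, 9.0], [0.0, 0.0])
(11, [0.22, 0.37], [104.0, 10.0, -29.0, 31.0, -106.0, -8.0], [0.0, 0.0])
(12, [0.15, 0.27], [94.0, 1.0, -13.0, -38.0, -77.0, -48.0], [0.0, 0.0])
(12, [0.18, 0.27], [96.0, 19.0, 9.0, -39.0, -80.0, -17.0], [0.0, 0.0])
(12, [0.22, 0.28], [100.0, 16.0, 6.0, -12.0, -81.0, -5.0], [0.0, 0.0])
```

```bash
cat > rows.py <<'E'
from search import *
def rows(G,n,via=None):
    j=np.array(r.get_state()['joints']);p,R=fk(j);p=np.array(r.get_state()['tcp_pos'])
    for k in range(1,n+1):
        q,Q=fk(j+(G-j)*k/n); v=Ro.from_matrix(R.T@Q).as_rotvec(); d=(q-p)@R*100
        print('[%.3f,%.3f,%.3f,%.2f,%.2f,%.2f,60],'%(*v,*d),end=''); p,R=q,Q
    print()
E
python3 -c "
from rows import *
rows(np.array([94,10,-20,16,-106,9.]),15)"
```

```text
[-0.018,0.020,0.035,-3.20,1.82,0.28,60],[-0.020,0.017,0.038,-3.03,1.40,0.56,60],[-0.021,0.014,0.041,-2.85,0.96,0.80,60],[-0.024,0.010,0.044,-2.64,0.48,0.96,60],[-0.026,0.006,0.046,-2.40,-0.03,1.03,60],[-0.028,0.001,0.048,-2.13,-0.53,1.01,60],[-0.030,-0.004,0.049,-1.82,-1.03,0.91,60],[-0.032,-0.009,0.049,-1.49,-1.49,0.71,60],[-0.035,-0.015,0.049,-1.13,-1.92,0.45,60],[-0.037,-0.021,0.049,-0.74,-2.29,0.11,60],[-0.039,-0.026,0.047,-0.33,-2.59,-0.28,60],[-0.042,-0.032,0.045,0.10,-2.82,-0.71,60],[-0.044,-0.038,0.042,0.55,-2.96,-1.17,60],[-0.047,-0.043,0.039,1.02,-3.02,-1.63,60],[-0.049,-0.048,0.034,1.50,-3.00,-2.09,60],
```

```bash
python3 -m creep '[[-0.018,0.020,0.035,-3.2,1.8,0.3,60],[-0.020,0.017,0.038,-3,1.4,0.6,60],[-0.021,0.014,0.041,-2.9,1,0.8,60],[-0.024,0.010,0.044,-2.6,0.5,1,60],[-0.026,0.006,0.046,-2.4,0,1,60],[-0.028,0.001,0.048,-2.1,-0.5,1,60],[-0.030,-0.004,0.049,-1.8,-1,0.9,60]]' >/dev/null
python3 -c "
from rows import *
js();rows(np.array([94,10,-20,16,-106,9.]),8)"
```

```text
J [130.364, -30.906, -31.327, 12.146, -125.564, -31.874]
t 7.5 tcp [0.2357 0.1121 0.4529] x [ 0.511 -0.337 -0.791] y [-0.027 -0.926  0.377] F [-2.09 -0.16  0.19] w 0.0524
[-0.034,-0.009,0.048,-1.54,-1.55,0.77,60],[-0.036,-0.015,0.048,-1.16,-1.95,0.45,60],[-0.038,-0.020,0.047,-0.78,-2.31,0.12,60],[-0.041,-0.026,0.046,-0.37,-2.61,-0.27,60],[-0.043,-0.031,0.044,0.05,-2.84,-0.69,60],[-0.045,-0.036,0.041,0.50,-2.98,-1.14,60],[-0.048,-0.042,0.038,0.96,-3.05,-1.60,60],[-0.050,-0.047,0.033,1.44,-3.03,-2.06,60],
```

Tracks the plan exactly. Continue.

```bash
python3 -m creep '[[-0.034,-0.009,0.048,-1.5,-1.5,0.8,60],[-0.036,-0.015,0.048,-1.2,-2,0.4,60],[-0.038,-0.020,0.047,-0.8,-2.3,0.1,60],[-0.041,-0.026,0.046,-0.4,-2.6,-0.3,60],[-0.043,-0.031,0.044,0,-2.8,-0.7,60],[-0.045,-0.036,0.041,0.5,-3,-1.1,60],[-0.048,-0.042,0.038,1,-3,-1.6,60],[-0.050,-0.047,0.033,1.4,-3,-2.1,60]]' >/dev/null
python3 -c "
from rows import *
from ik import tl
js()
Rt=tl(15,-1); g=tabpt(.065,.155); g[1]=-.1242
pre=g+Rt[:,0]*(.0188-.09)
G=allik(Rt,pre,20); print(G)
G=G[-1]; j=np.array(r.get_state()['joints'])
pth=interp(j,G); print(len(pth),[ (fk(q)[0].round(2).tolist(),np.round(clear(q),2).tolist()) for q in pth[::2]])
rows(G,24)"
```

```text
J [93.711, 10.18, -19.79, 16.091, -105.959, 9.391]
t 8.3 tcp [0.267  0.2879 0.3548] x [ 0.311 -0.681 -0.663] y [ 0.125 -0.662  0.739] F [-0.84  1.75  0.58] w 0.0528
[array([ 10.4801036 ,  -6.70695271, -35.84259899,   3.42627202,
       -46.11551902,  78.36399385])]
13 [([0.29, 0.26, 0.33], [0.26, 0.33]), ([0.34, 0.21, 0.29], [0.26, 0.29]), ([0.38, 0.16, 0.26], [0.26, 0.26]), ([0.41, 0.1, 0.23], [0.26, 0.23]), ([0.44, 0.03, 0.22], [0.26, 0.22]), ([0.46, -0.04, 0.21], [0.26, 0.21]), ([0.47, -0.12, 0.22], [0.26, 0.22])]
[-0.011,-0.044,-0.039,2.15,0.08,-0.86,60],[-0.009,-0.041,-0.041,2.11,0.29,-0.89,60],[-0.007,-0.037,-0.043,2.03,0.42,-0.89,60],[-0.004,-0.032,-0.045,1.94,0.55,-0.88,60],[-0.002,-0.028,-0.046,1.85,0.67,-0.87,60],[-0.000,-0.024,-0.047,1.75,0.79,-0.85,60],[0.001,-0.019,-0.047,1.65,0.91,-0.83,60],[0.003,-0.014,-0.047,1.55,1.02,-0.81,60],[0.005,-0.010,-0.047,1.45,1.13,-0.77,60],[0.006,-0.005,-0.046,1.35,1.23,-0.74,60],[0.008,-0.001,-0.045,1.24,1.33,-0.70,60],[0.009,0.004,-0.044,1.14,1.43,-0.66,60],[0.010,0.008,-0.042,1.03,1.53,-0.62,60],[0.011,0.013,-0.040,0.92,1.62,-0.57,60],[0.012,0.017,-0.037,0.81,1.70,-0.53,60],[0.013,0.021,-0.034,0.70,1.79,-0.48,60],[0.014,0.024,-0.031,0.59,1.87,-0.42,60],[0.014,0.028,-0.028,0.48,1.94,-0.37,60],[0.015,0.031,-0.024,0.37,2.02,-0.31,60],[0.015,0.033,-0.020,0.27,2.09,-0.25,60],[0.015,0.036,-0.016,0.16,2.16,-0.19,60],[0.015,0.038,-0.011,0.05,2.23,-0.13,60],[0.015,0.040,-0.007,-0.05,2.29,-0.07,60],[0.015,0.041,-0.002,-0.15,2.35,0.00,60],
```

```bash
python3 -m creep '[[-0.011,-0.044,-0.039,2.15,0.08,-0.86,60],[-0.009,-0.041,-0.041,2.11,0.29,-0.89,60],[-0.007,-0.037,-0.043,2.03,0.42,-0.89,60],[-0.004,-0.032,-0.045,1.94,0.55,-0.88,60],[-0.002,-0.028,-0.046,1.85,0.67,-0.87,60],[0,-0.024,-0.047,1.75,0.79,-0.85,60],[0.001,-0.019,-0.047,1.65,0.91,-0.83,60],[0.003,-0.014,-0.047,1.55,1.02,-0.81,60]]' >/dev/null
python3 -m creep '[[0.005,-0.010,-0.047,1.45,1.13,-0.77,60],[0.006,-0.005,-0.046,1.35,1.23,-0.74,60],[0.008,-0.001,-0.045,1.24,1.33,-0.70,60],[0.009,0.004,-0.044,1.14,1.43,-0.66,60],[0.010,0.008,-0.042,1.03,1.53,-0.62,60],[0.011,0.013,-0.040,0.92,1.62,-0.57,60],[0.012,0.017,-0.037,0.81,1.70,-0.53,60],[0.013,0.021,-0.034,0.70,1.79,-0.48,60]]' >/dev/null
python3 -m creep '[[0.014,0.024,-0.031,0.59,1.87,-0.42,60],[0.014,0.028,-0.028,0.48,1.94,-0.37,60],[0.015,0.031,-0.024,0.37,2.02,-0.31,60],[0.015,0.033,-0.020,0.27,2.09,-0.25,60],[0.015,0.036,-0.016,0.16,2.16,-0.19,60],[0.015,0.038,-0.011,0.05,2.23,-0.13,60],[0.015,0.040,-0.007,-0.05,2.29,-0.07,60],[0.015,0.041,-0.002,-0.15,2.35,0,60]]' >/dev/null
python3 - <<'E'
from ik import *
js();Rt=tl(15,-1); g=tabpt(.065,.155); g[1]=-.1242
plan(Rt,g+Rt[:,0]*.0188)
im,d=r.capture('wrist'); c=cloud('wrist',d)
P=c[(d>0)&(c[...,0]>.46)&(c[...,0]<.513)&(abs(c[...,1]+.122)<.03)&(c[...,2]>.138)&(c[...,2]<.17)]
print(len(P),P.min(0),P.max(0),P.mean(0))
E
```

```text
J [10.013, -6.901, -35.992, 3.136, -45.875, 79.05]
t 10.7 tcp [ 0.4654 -0.1274  0.2151] x [ 0.263  0.007 -0.965] y [ 0.017 -1.    -0.002] F [0.54 0.55 0.11] w 0.0527
turn [ 0.001 -0.004  0.002] rows>= 1.0 shift cm in final frame [ 9.02 -0.29 -0.2 ] in present [ 9.03 -0.26 -0.16]
806 [ 0.47461423 -0.13214562  0.14591785] [ 0.51275203 -0.12011943  0.15291809] [ 0.49382943 -0.12617988  0.14955097]
```

```bash
python3 -m creep '[[0,0,0,2,-0.2,-0.2,60],[0,0,0,3,0,0,60],[0,0,0,3,0,0,60],[0,0,0,1,0,0,60],[0,0,0,0,0,0,60],[0,0,0,0,0,0,0],[0,0,0,0,0,0,0],[0,0,0,0,0,0,0]]' 12
python3 -m creep '[[0,0,0,0,0,0,0],[0,0,0,0,0,0,0],[0,0,0,0,0,0,0]]' 12
python3 - <<'E'
from ik import *
js();im,d=r.capture('wrist');cv2.imwrite('pics/w2.png',im)
# arc in tool frame
R=fk(r.get_state()['joints'])[1]
a=np.array([.065]+[.065+1.865*k/24 for k in range(1,25)])
T=np.array([tabpt(t,.155) for t in a]); D=np.diff(T,axis=0)@R*100
print(';'.join('%.2f,%.2f,%.2f'%tuple(x) for x in D))
E
```

```text
time_s: 11.55
tcp_pos: [0.4927, -0.119, 0.1309]
eef_rot: [-179.1, 74.6, 2.2]
contact_force: [0.2, -0.3, 0.7]
gripper_width: 0.0341
time_s: 11.85
tcp_pos: [0.4924, -0.1205, 0.1304]
eef_rot: [-179.8, 74.8, 1.6]
contact_force: [5.0, -24.5, -0.9]
gripper_width: 0.0163
J [10.258, 1.468, -41.417, 4.27, -32.107, 77.827]
t 11.85 tcp [ 0.4924 -0.1205  0.1304] x [ 0.263  0.007 -0.965] y [ 0.025 -1.    -0.001] F [  5.   -24.48  -0.86] w 0.0163
-1.10,0.00,-0.48;-1.06,0.00,-0.57;-1.02,0.00,-0.65;-0.96,0.00,-0.72;-0.90,0.00,-0.80;-0.84,0.00,-0.86;-0.77,0.01,-0.93;-0.70,0.01,-0.98;-0.62,0.01,-1.04;-0.53,0.01,-1.08;-0.45,0.01,-1.12;-0.36,0.01,-1.15;-0.27,0.01,-1.17;-0.18,0.01,-1.19;-0.09,0.01,-1.20;0.01,0.01,-1.21;0.10,0.01,-1.20;0.19,0.01,-1.19;0.29,0.01,-1.17;0.38,0.01,-1.14;0.46,0.01,-1.11;0.55,0.01,-1.07;0.63,0.01,-1.03;0.71,0.01,-0.97
```

View pics/w2.png

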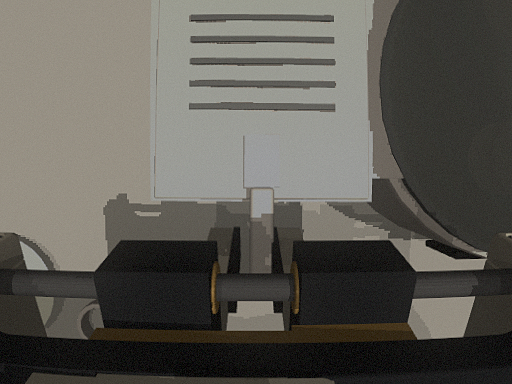

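```bash
python3 -m creep '[[0,0,0,0,0.2,0,0],[0,0,0,0,0.1,0,0],[0,0,0,0,0,0,0],[0,0,0,0,0,0,0]]' 12
python3 -c "
from h import *
st()"
```

```text
time_s: 12.3
tcp_pos: [0.4925, -0.1231, 0.1302]
eef_rot: [-179.6, 74.7, 1.8]
contact_force: [2.5, -13.4, -0.6]
gripper_width: 0.0118
t 12.3 tcp [ 0.4925 -0.1231  0.1302] x [ 0.263  0.008 -0.965] y [ 0.024 -1.    -0.002] F [  2.51 -13.41  -0.62] w 0.0118
```

```bash
python3 -m creep '[[0,0,0,0,0.25,0,0],[0,0,0,0,0,0,0]]' 12
python3 -m creep '[[0,0,0,-1.1,0,-0.48,0],[0,0,0,-1.06,0,-0.57,0],[0,0,0,-1.02,0,-0.65,0],[0,0,0,-0.96,0,-0.72,0],[0,0,0,-0.9,0,-0.8,0],[0,0,0,-0.84,0,-0.86,0],[0,0,0,-0.77,0,-0.93,0],[0,0,0,-0.70,0,-0.98,0]]'
python3 -c "
from h import *
s=r.get_state();t=np.array(s['tcp_pos']);R=Ro.from_euler('xyz',s['eef_rot'],degrees=True).as_matrix();g=(t-.0188*R[:,0]-O)@RD-[.062,0,.13];print(np.hypot(g[0],g[2]),np.degrees(np.arctan2(g[2],-g[0])));st()"
```

```text
time_s: 12.5
tcp_pos: [0.4924, -0.1239, 0.1298]
eef_rot: [-179.0, 74.7, 2.4]
contact_force: [-1.3, 3.9, 1.0]
gripper_width: 0.0118
time_s: 13.3
tcp_pos: [0.5313, -0.1232, 0.2167]
eef_rot: [-179.0, 74.8, 2.4]
contact_force: [3.9, 5.1, -4.6]
gripper_width: 0.0124
0.1546284468457325 42.70327985542996
t 13.3 tcp [ 0.5313 -0.1232  0.2167] x [ 0.262  0.011 -0.965] y [ 0.024 -1.    -0.005] F [ 3.87  5.11 -4.63] w 0.0124
```

Following the arc nicely (≈0.70 rad). Continue.

```bash
python3 -m creep '[[0,0,0,-0.62,0,-1.04,0],[0,0,0,-0.53,0,-1.08,0],[0,0,0,-0.45,0,-1.12,0],[0,0,0,-0.36,0,-1.15,0],[0,0,0,-0.27,0,-1.17,0],[0,0,0,-0.18,0,-1.19,0],[0,0,0,-0.09,0,-1.2,0],[0,0,0,0,0,-1.21,0]]'
python3 -m creep '[[0,0,0,0.1,0,-1.2,0],[0,0,0,0.19,0,-1.19,0],[0,0,0,0.29,0,-1.17,0],[0,0,0,0.38,0,-1.14,0],[0,0,0,0.46,0,-1.11,0],[0,0,0,0.55,0,-1.07,0],[0,0,0,0.63,0,-1.03,0],[0,0,0,0.6,0,-0.9,0]]'
python3 -c "
from h import *
s=r.get_state();t=np.array(s['tcp_pos']);R=Ro.from_euler('xyz',s['eef_rot'],degrees=True).as_matrix();g=(t-.0188*R[:,0]-O)@RD-[.062,0,.13];print(np.hypot(g[0],g[2]),np.degrees(np.arctan2(g[2],-g[0])));st()
im,d=r.capture('scene');cv2.imwrite('pics/s1.png',cv2.resize(im[120:384,30:382],None,fx=2,fy=2))"
```

```text
time_s: 14.1
tcp_pos: [0.6125, -0.1216, 0.2633]
eef_rot: [-179.0, 74.9, 2.3]
contact_force: [0.2, 4.7, -7.3]
gripper_width: 0.012
time_s: 14.9
tcp_pos: [0.7051, -0.1197, 0.2546]
eef_rot: [-179.1, 75.1, 2.2]
contact_force: [-5.6, 4.0, -6.1]
gripper_width: 0.012
0.15491975917318662 112.88856294635688
t 14.9 tcp [ 0.7051 -0.1197  0.2546] x [ 0.258  0.01  -0.966] y [ 0.024 -1.    -0.004] F [-5.62  4.04 -6.1 ] w 0.012
```

View pics/s1.png

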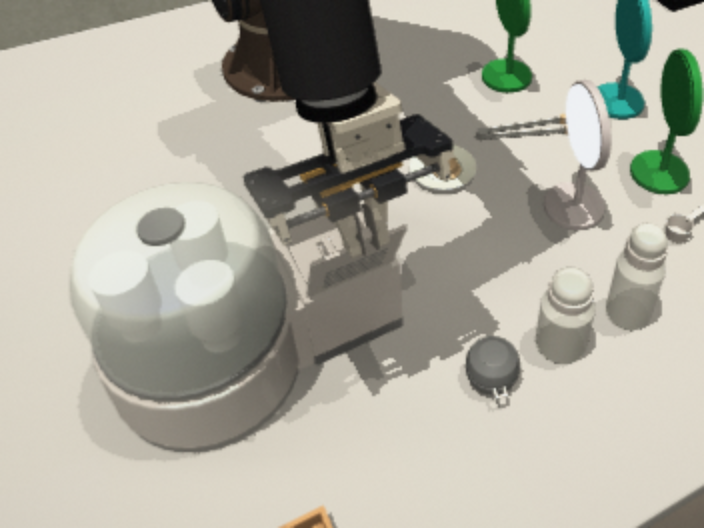

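```bash
python3 -m creep '[[0,0,0,0.4,0,-0.5,0],[0,0,0,0,0,0,0],[0,0,0,0,0,0,30],[0,0,0,0,0,0,30],[0,0,0,0,0,0,30],[0,0,0,0,0,0,30]]'
python3 -m creep '[[0,0,0,-2,0,0,45],[0,0,0,-3,0,0,55],[0,0,0,-3,0,0,55],[0,0,0,-2,0,2,55],[0,0,0,0,0,2,55],[0,0,0,0,0,2,55]]'
python3 - <<'E'
from ik import *
js(); Rt=fl(6,-1); plan(Rt,O+RD@np.array([0,0,.30]))
E
```

```text
time_s: 15.55
tcp_pos: [0.7123, -0.12, 0.255]
eef_rot: [-179.2, 74.7, 2.1]
contact_force: [0.5, -0.8, -0.3]
gripper_width: 0.0261
time_s: 16.15
tcp_pos: [0.6274, -0.1222, 0.3362]
eef_rot: [-179.2, 74.6, 2.1]
contact_force: [-1.0, -0.2, -0.7]
gripper_width: 0.0483
J [7.28, 5.116, -7.631, 1.541, -61.935, 83.499]
t 16.15 tcp [ 0.6274 -0.1222  0.3362] x [ 0.265  0.01  -0.964] y [ 0.024 -1.    -0.004] F [-0.98 -0.21 -0.66] w 0.0483
turn [ 1.574 -0.125  0.133] rows>= 11.0 shift cm in final frame [3.09 5.29 0.15] in present [ 2.19 -0.17  5.72]
```

```bash
python3 -m creep '[[0,0,0,0,0,2.8,55],[0,0,0,0,0,2.8,55],[0.131,-0.0104,0.0111,0,0,0,55],[0.131,-0.0104,0.0111,0,0,0,55],[0.131,-0.0104,0.0111,0,0,0,55],[0.131,-0.0104,0.0111,0,0,0,55],[0.131,-0.0104,0.0111,0,0,0,55],[0.131,-0.0104,0.0111,0,0,0,55]]' >/dev/null
python3 -m creep '[[0.131,-0.0104,0.0111,0,0,0,55],[0.131,-0.0104,0.0111,0,0,0,55],[0.131,-0.0104,0.0111,0,0,0,55],[0.131,-0.0104,0.0111,0,0,0,55],[0.131,-0.0104,0.0111,0,0,0,55],[0.131,-0.0104,0.0111,0,0,0,55],[0,0,0,0,0,0,55],[0,0,0,0,0,0,55]]' >/dev/null
python3 - <<'E'
from ik import *
js(); Rt=fl(6,-1); plan(Rt,O+RD@np.array([0,0,.30]))
im,d=r.capture('wrist');np.savez('pics/w3',im=im,d=d);cv2.imwrite('pics/w3.png',cv2.resize(im,(800,600)))
c=cloud('wrist',d);q=(c-O)@RD
m=(d>0)&(abs(q[...,0])<.045)&(abs(q[...,1])<.045)&(q[...,2]>.108)&(q[...,2]<.128)
P=q[m];print(len(P));
if len(P):print(P.min(0),P.max(0),np.percentile(P,[3,50,97],axis=0))
for o in r.masks_of('filter','wrist')[:2]: 
    P=q[o['pixels']&(d>0)];print(o['score'],o['rect'],np.percentile(P,[3,50,97],axis=0).round(4).tolist())
# rim edges
rim=q[(d>0)&(abs(q[...,2]-.13)<.004)&(abs(q[...,0])<.1)&(abs(q[...,1])<.09)];print('rim',len(rim),np.percentile(rim,[1,99],axis=0).round(4).tolist())
fl_=q[(d>0)&(q[...,2]>.16)&(q[...,2]<.24)&(abs(q[...,1])<.05)&(q[...,0]>.05)&(q[...,0]<.14)]
if len(fl_)>20:
    a=np.polyfit(fl_[:,2],fl_[:,0],1);print('flap',len(fl_),a,np.degrees(np.arctan(a[0]))+90)
E
```

```text
J [7.409, 5.941, -6.915, 0.738, -71.32, -6.394]
t 17.75 tcp [ 0.5739 -0.1234  0.3204] x [ 0.102  0.001 -0.995] y [-0.995 -0.021 -0.102] F [-0.41 -0.45 -0.07] w 0.0482
turn [ 0.006 -0.001 -0.002] rows>= 1.0 shift cm in final frame [ 2.07 -0.2   0.19] in present [ 2.07 -0.21  0.19]
338
[-0.02259055 -0.00631349  0.10804302] [0.01609684 0.00411761 0.12105402] [[-0.02142128 -0.0060963   0.10982458]
 [-0.00368586 -0.00220818  0.11873046]
 [ 0.01488346  0.00339499  0.12043012]]
0.93 [244.5, 151.4, 304.4, 164.9] [[-0.0349, -0.007, 0.0856], [-0.0029, -0.004, 0.102], [0.029, 0.0037, 0.12]]
rim 4345 [[-0.0612, -0.0632, 0.1267], [0.064, 0.0603, 0.1334]]
flap 6979 [ 0.46882654 -0.00222711] 115.11843003658393
```

View pics/w3.png

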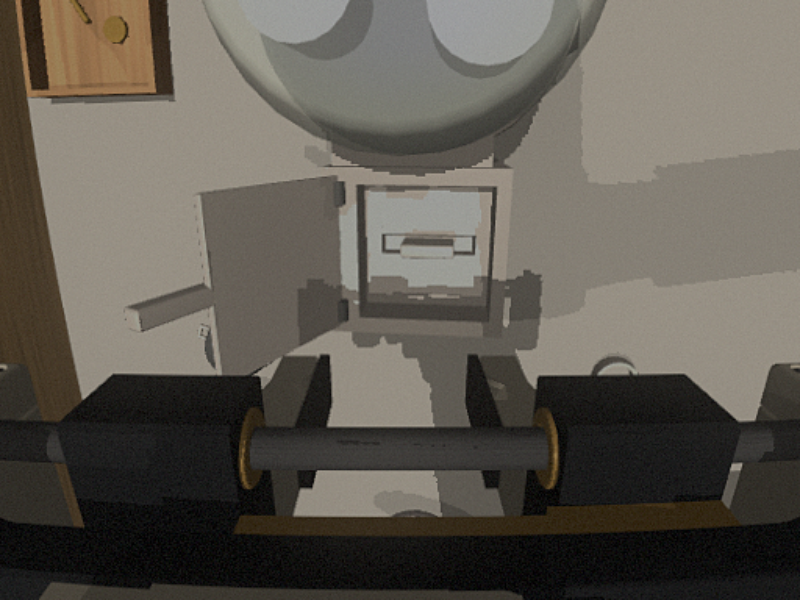

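```bash
python3 - <<'E'
from ik import *
Rt=fl(6,-1); plan(Rt,[.576,-.1225,.165]);plan(Rt,[.576,-.1225,.110])
E
```

```text
turn [ 0.005 -0.001 -0.003] rows>= 1.0 shift cm in final frame [15.47  1.39  0.07] in present [15.48  1.35  0.09]
turn [ 0.005 -0.001 -0.003] rows>= 1.0 shift cm in final frame [20.94  1.96  0.07] in present [20.95  1.91  0.09]
```

```bash
python3 -m creep '[[0,0,0,4,0.4,0,55],[0,0,0,4,0.3,0.1,55],[0,0,0,4,0.3,0,55],[0,0,0,3.5,0.35,0,55],[0,0,0,0,0,0,55],[0,0,0,0,0,0,55]]'
python3 - <<'E'
from ik import *
js(); Rt=fl(6,-1); plan(Rt,[.576,-.1225,.110])
im,d=r.capture('wrist');cv2.imwrite('pics/w4.png',cv2.resize(im[60:,100:420],None,fx=2.4,fy=1.8 if 0 else 1.8))
c=cloud('wrist',d)
m=(d>0)&(abs(c[...,0]-.576)<.045)&(abs(c[...,1]+.1225)<.04)&(c[...,2]>.113)&(c[...,2]<.127)
P=c[m];print(len(P),np.percentile(P,[2,50,98],axis=0).round(4).tolist())
E
```

```text
time_s: 18.45
tcp_pos: [0.5763, -0.1224, 0.1654]
eef_rot: [-90.8, 84.2, 0.3]
contact_force: [0.1, 0.8, 1.7]
gripper_width: 0.0481
J [7.502, 11.935, -20.48, 0.921, -51.827, -6.912]
t 18.45 tcp [ 0.5763 -0.1224  0.1654] x [ 0.101  0.001 -0.995] y [-0.995 -0.02  -0.101] F [0.05 0.75 1.7 ] w 0.0481
turn [ 0.004 -0.001 -0.003] rows>= 1.0 shift cm in final frame [ 5.51  0.61 -0.01] in present [ 5.51  0.59 -0.01]
881 [[0.5567, -0.1282, 0.1136], [0.5759, -0.1247, 0.1199], [0.5947, -0.1187, 0.1214]]
```

View pics/w4.png

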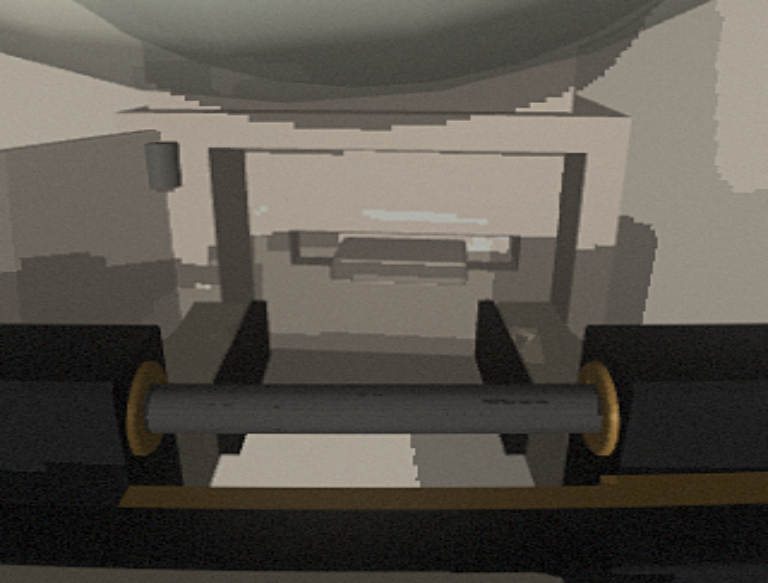

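```bash
python3 -m creep '[[0,0,0,1.5,0.15,0,55],[0,0,0,1.5,0.15,0,55],[0,0,0,1,0.1,0,55],[0,0,0,0,0,0,55]]'
python3 -m creep '[[0,0,0,0.8,0.08,0,55],[0,0,0,0.7,0.07,0,55],[0,0,0,0,0,0,55]]'
python3 -c "from h import *; js()"
```

```text
time_s: 18.9
tcp_pos: [0.5762, -0.1222, 0.1248]
eef_rot: [-90.3, 84.2, 0.8]
contact_force: [0.1, -0.2, 0.6]
gripper_width: 0.0484
time_s: 19.2
tcp_pos: [0.5756, -0.1223, 0.1085]
eef_rot: [-90.2, 84.2, 0.8]
contact_force: [-0.6, 0.2, 0.5]
gripper_width: 0.0482
J [7.484, 15.32, -24.487, 0.956, -44.479, -7.122]
t 19.2 tcp [ 0.5756 -0.1223  0.1085] x [ 0.1    0.001 -0.995] y [-0.995 -0.018 -0.1  ] F [-0.58  0.21  0.48] w 0.0482
```

```bash
python3 -m creep '[[0,0,0,0,0,0,30],[0,0,0,0,0,0,30],[0,0,0,0,0,0,30],[0,0,0,0,0,0,30]]' 25
python3 -m creep '[[0,0,0,0,0,0,30],[0,0,0,0,0,0,30],[0,0,0,0,0,0,30]]' 25
```

```text
time_s: 19.6
tcp_pos: [0.5761, -0.1222, 0.1094]
eef_rot: [-90.2, 84.2, 0.8]
contact_force: [0.5, -0.2, 0.4]
gripper_width: 0.0397
time_s: 19.9
tcp_pos: [0.5761, -0.1223, 0.1093]
eef_rot: [-90.3, 84.2, 0.8]
contact_force: [0.2, -0.5, 0.1]
gripper_width: 0.0396
```

```bash
python3 -m creep '[[0,0,0,-0.5,-0.05,0,30],[0,0,0,-0.5,-0.05,0,30],[0,0,0,-0.5,-0.05,0,30],[0,0,0,-0.5,-0.05,0,30]]' 35
python3 -m creep '[[0,0,0,-1,-0.1,0,30],[0,0,0,-1,-0.1,0,30],[0,0,0,-1,-0.1,0,30],[0,0,0,-1,-0.1,0,30]]'
python3 -m creep '[[0,0,0,-1,-0.1,0,30],[0,0,0,-1.5,-0.15,0,30],[0,0,0,-1.5,-0.15,0,30],[0,0,0,-1.5,-0.15,0,30],[0,0,0,-1.5,-0.15,0,30],[0,0,0,-1.5,-0.15,0,30],[0,0,0,-1.5,-0.15,0,30],[0,0,0,-1.5,-0.15,0,30]]'
python3 -m creep '[[0,0,0,-2,-0.2,0,30],[0,0,0,-2,-0.2,0,30],[0,0,0,0,0,0,30],[0,0,0,0,0,0,30]]'
python3 - <<'E'
from ik import *
js()
cs={}
for n in('scene','wrist','top'):
    im,d=r.capture(n);c=cloud(n,d)
    for o in r.masks_of('filter',n)[:2]:
        P=c[o['pixels']&(d>0)];print(n,round(o['score'],2),np.round(o['rect']),len(P),np.percentile(P,[3,50,97],axis=0).round(3).tolist())
    if n=='scene': cv2.imwrite('pics/s2.png',cv2.resize(im[150:300,130:330],None,fx=4,fy=4))
E
```

```text
time_s: 20.3
tcp_pos: [0.5762, -0.1222, 0.1301]
eef_rot: [-90.2, 84.2, 0.8]
contact_force: [-0.1, -0.1, -0.8]
gripper_width: 0.0393
time_s: 20.7
tcp_pos: [0.5761, -0.1222, 0.1708]
eef_rot: [-90.2, 84.1, 0.8]
contact_force: [0.5, 0.8, -0.3]
gripper_width: 0.0396
time_s: 21.5
tcp_pos: [0.5755, -0.1222, 0.2864]
eef_rot: [-90.2, 84.2, 0.8]
contact_force: [0.7, 0.3, -1.8]
gripper_width: 0.0395
time_s: 21.9
tcp_pos: [0.5756, -0.122, 0.3258]
eef_rot: [-90.0, 84.1, 1.0]
contact_force: [0.8, 0.2, -0.5]
gripper_width: 0.0395
J [7.504, 5.974, -6.17, 0.696, -72.029, -6.671]
t 21.9 tcp [ 0.5756 -0.122   0.3258] x [ 0.102  0.002 -0.995] y [-0.995 -0.018 -0.102] F [ 0.81  0.22 -0.52] w 0.0395
scene 0.83 [184. 181. 198. 219.] 365 [[0.323, -0.128, 0.002], [0.593, -0.126, 0.277], [0.61, -0.026, 0.312]]
scene 0.52 [236. 191. 269. 214.] 415 [[0.362, 0.082, 0.004], [0.406, 0.122, 0.011], [0.455, 0.178, 0.016]]
wrist 0.92 [204. 184. 317. 261.] 6549 [[0.544, -0.13, 0.24], [0.575, -0.127, 0.303], [0.606, -0.12, 0.335]]
```

View pics/s2.png

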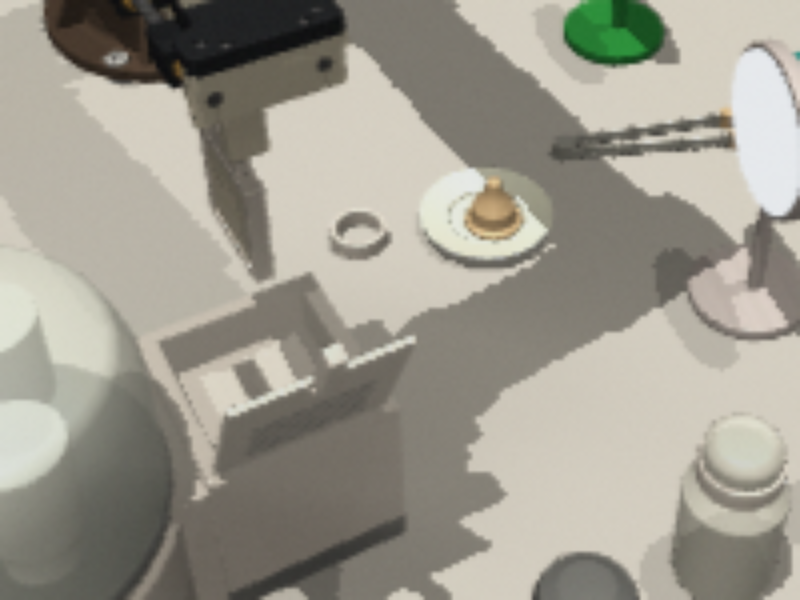

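```bash
cat > lk.py <<'E'
from ik import *
def look(ax):
    # ax: in-plane horizontal dir of filter
    im,d=r.capture('wrist');c=cloud('wrist',d);o=r.masks_of('filter','wrist')[0];P=c[o['pixels']&(d>0)];t=np.array(r.get_state()['tcp_pos'])
    P=P[np.linalg.norm(P-t,axis=1)<.16]
    m=P.mean(0)
    for _ in range(4):
        u,s,vt=np.linalg.svd(P-P.mean(0),full_matrices=False);e=(P-P.mean(0))@vt[2];P=P[abs(e)<.006]
    uv=np.c_[(P-t)@ax,P[:,2]-t[2]]
    rc=cv2.minAreaRect((uv[uv[:,1]<-.025]*1000).astype(np.float32))
    print(o['score'],len(P),'normal',vt[2].round(3),'rect(mm: along ax, z rel TCP)',rc); return vt[2],rc
E
python3 -c "
from lk import *
look(RD[:,0])
N=np.array([-.242,-.970,0]);N/=np.linalg.norm(N);H=np.array([-N[1],N[0],0])
t=np.radians(6);Rt=tool(np.sin(t)*H-np.cos(t)*np.array([0,0,1.]),-np.cos(t)*H-np.sin(t)*np.array([0,0,1.]))
goal=np.array([.576,.262,0])+.09*N+[0,0,.224];print(goal)
plan(Rt,goal); print(allik(Rt,goal,15))
rows(1,1) if 0 else None
"
```

```text
0.63 6306 normal [ 0.028 -1.     0.008] rect(mm: along ax, z rel TCP) ((-0.7510490417480469, -56.86585998535156), (64.6644058227539, 69.60115814208984), 88.91781616210938)
[0.55421416 0.17467659 0.224     ]
turn [ 0.261  0.026 -0.004] rows>= 2.0 shift cm in final frame [ 9.07 10.26 28.29] in present [ 9.87  2.61 29.72]
[array([ 40.00808476,   8.742982  , -18.20923057,   5.62578538,
       -59.63482267, -56.71747202])]
```

```bash
python3 -m creep '[[0.065,0.0065,-0.001,0,0,0,30],[0.065,0.0065,-0.001,0,0,0,30],[0.065,0.0065,-0.001,0,0,0,30],[0.065,0.0065,-0.001,0,0,0,30],[0,0,0,0,1,2,30],[0,0,0,0,1,2,30],[0,0,0,0,1.5,3,30],[0,0,0,0,1.5,3,30]]' >/dev/null
python3 -m creep '[[0,0,0,0.5,1.3,3,30],[0,0,0,0.5,1.3,3,30],[0,0,0,1.2,1.3,3,30],[0,0,0,1.5,0.7,2.5,30],[0,0,0,1.5,0.5,2,30],[0,0,0,1.5,0,1.5,30],[0,0,0,0,0,0,30],[0,0,0,0,0,0,30]]'
cat > chk.py <<'E'
from lk import *
js()
N=np.array([-.242,-.970,0]);N/=np.linalg.norm(N);H=np.array([-N[1],N[0],0])
t=np.radians(6);Rt=tool(np.sin(t)*H-np.cos(t)*np.array([0,0,1.]),-np.cos(t)*H-np.sin(t)*np.array([0,0,1.]))
goal=np.array([.576,.262,0])+.09*N+[0,0,.226]
plan(Rt,goal); look(H)
E
python3 chk.py
```

```text
time_s: 23.9
tcp_pos: [0.5452, 0.143, 0.248]
eef_rot: [-90.3, 84.0, -14.2]
contact_force: [-0.6, -0.3, -1.3]
gripper_width: 0.0397
J [37.917, 6.032, -18.088, 5.361, -62.278, -54.175]
t 23.9 tcp [0.5452 0.143  0.248 ] x [ 0.102 -0.026 -0.994] y [-0.965  0.239 -0.105] F [-0.56 -0.29 -1.29] w 0.0397
turn [ 0.002 -0.     0.   ] rows>= 1.0 shift cm in final frame [2.2  0.13 3.29] in present [2.2  0.12 3.29]
0.97 6385 normal [ 0.231  0.973 -0.008] rect(mm: along ax, z rel TCP) ((-0.1189117431640625, -57.5885009765625), (65.40665435791016, 70.09725189208984), 89.69367218017578)
```

```bash
python3 -m creep '[[0,0,0,0.7,0,1,30],[0,0,0,0.7,0.1,1,30],[0,0,0,0.5,0,0.8,30],[0,0,0,0.3,0,0.4,30],[0,0,0,0,0,0,30],[0,0,0,0,0,0,30],[0,0,0,0,0,0,30]]'
python3 chk.py
python3 - <<'E'
from h import *
for n in ('scene','top'):
    im,d=r.capture(n);c=cloud(n,d);cal=K(n)
    for q in('lamp','filter'):
        for o in r.masks_of(q,n)[:3]:
            P=c[o['pixels']&(d>0)];print(n,q,round(o['score'],2),np.round(o['rect']),np.median(P,0).round(3))
    print(n,'lampface proj',proj(n,[[.576,.262,.17],[.554,.175,.17]]).round(0).tolist())
    a=(abs(c[...,0]-.58)<.09)&(c[...,1]>.22)&(c[...,1]<.31)&(c[...,2]>.11)&(c[...,2]<.25)&(d>0)
    P=c[a]; N=np.array([-.242,-.970]);print(' face along N',np.percentile(P[:,:2]@N,[50,90,98]).round(4),'H',np.percentile(P[:,:2]@np.array([.97,-.242]),[1,99]).round(4),'goal N',np.array([.554,.175])@N,'H',np.array([.554,.175])@np.array([.97,-.242]))
    if n=='scene':
        cv2.imwrite('pics/s3.png',cv2.resize(im[90:250,240:440],None,fx=4,fy=3.75))
E
```

```text
time_s: 24.7
tcp_pos: [0.5544, 0.1737, 0.2265]
eef_rot: [-89.6, 83.9, -13.6]
contact_force: [-0.1, -0.2, -1.0]
gripper_width: 0.0399
J [39.964, 8.603, -18.062, 5.635, -59.846, -56.605]
t 24.7 tcp [0.5544 0.1737 0.2265] x [ 0.103 -0.025 -0.994] y [-0.965  0.24  -0.106] F [-0.09 -0.16 -0.98] w 0.0399
turn [0.001 0.001 0.001] rows>= 1.0 shift cm in final frame [0.04 0.04 0.09] in present [0.04 0.04 0.09]
0.81 6298 normal [ 0.231  0.973 -0.007] rect(mm: along ax, z rel TCP) ((0.11518478393554688, -57.60031509399414), (65.37960052490234, 69.10979461669922), 89.4434585571289)
scene lamp 0.73 [302. 160. 336. 234.] [0.585 0.263 0.131]
scene lamp 0.69 [326. 115. 355. 180.] [0.408 0.49  0.147]
scene lamp 0.48 [271. 108. 285. 166.] [0.233 0.334 0.012]
scene filter 0.51 [283. 169. 296. 204.] [0.561 0.169 0.178]
scene lampface proj [[321.0, 183.0], [290.0, 188.0]]
 face along N [-0.3949 -0.3936 -0.3929] H [0.4392 0.5582] goal N -0.30381800000000003 H 0.4950300000000001
top lamp 0.75 [ 97. 129. 149. 179.] [0.58  0.437 0.152]
top lamp 0.73 [146. 261. 172. 288.] [0.261 0.338 0.011]
top filter 0.25 [223. 213. 242. 229.] [0.414 0.135 0.021]
top lampface proj [[182.0, 158.0], [215.0, 167.0]]Traceback (most recent call last):
  File "<stdin>", line 9, in <module>
    return _quantile_unchecked(
        a, q, axis, out, overwrite_input, method, keepdims, weights)
    return _ureduce(a,
                    func=_quantile_ureduce_func,
    ...<5 lines>...
                    overwrite_input=overwrite_input,
                    method=method)
    r = func(a, **kwargs)
    result = _quantile(arr,
                       quantiles=q,
    ...<2 lines>...
                       out=out,
                       weights=wgt)
    slices_having_nans = np.isnan(arr[-1, ...])
                                  ~~~^^^^^^^^^
IndexError: index -1 is out of bounds for axis 0 with size 0
```

View pics/s3.png

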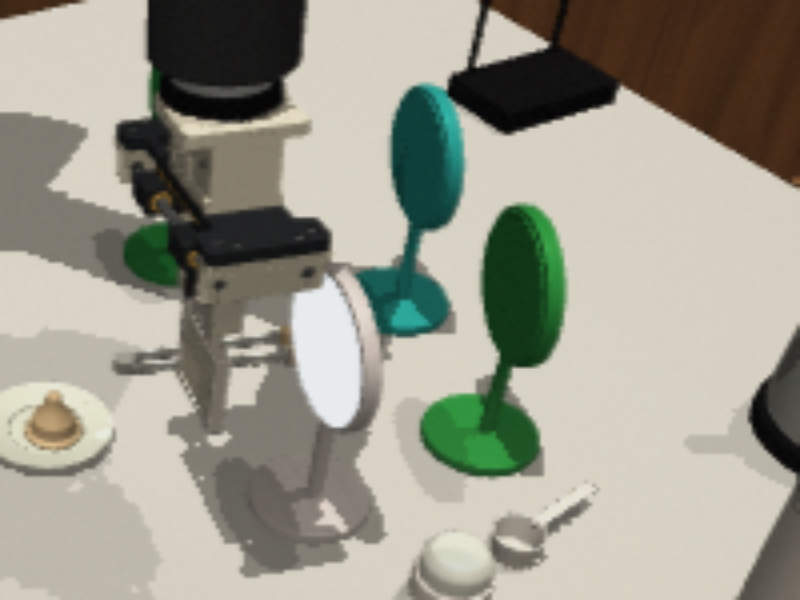

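```bash
python3 -m creep '[[0,0,0,0,0,0,30],[0,0,0,0,0,0,30]]'; python3 -c "
from plant import r
print(r.close_job())"
```

```text
time_s: 25.3
tcp_pos: [0.5543, 0.1738, 0.2263]
eef_rot: [-89.7, 84.0, -13.6]
contact_force: [0.4, 0.2, -0.6]
gripper_width: 0.0394
the job is handed in; nothing more can be done
None
```

The job was handed in at about 25 s with the gripper still holding the filter in front of the white lit lamp. No verdict was reported.

**What I did**
- I swung the flap by its tab to about 2.0 rad. The depth fit gave 115°.
- I gripped the filter's tab across its 40 mm width, because the dome and the upright flap left no room the other way, and drew it straight up with no measurable drag.
- I then held it in front of the lamp.

**Last checks**
- **Distance:** the filter's centre is about 90 mm out from the face.
- **Centring:** it is about 4 mm off the axis sideways and about 1 mm off in height, at roughly 171 mm.
- **Attitude:** it is upright within about 1° and its broad face is square to the lamp within about 1°.
- **Grip:** the fingers are at 39.5 mm with 35 N commanded.
- **Flap:** it was still open in the picture taken after the filter came out. I did not measure it again after that.
- **Lamp and bystanders:** no contact showed in the force readings, and nothing looked moved in the pictures. I did not measure the bystanders' positions again.

**What went wrong or disagreed**
- My first approach to the flap tab asked for a 30° tilt that turned out to be out of reach. The arm folded into a backward posture, and I brought it back without contact.
- The first closing on the tab was 3 to 5 mm off centre and pushed sideways with about 25 N. I re-centred before swinging the flap.
- In the last top view the networks found neither the white lamp nor the filter. The final position therefore rests on the scene and wrist cameras and the arm's pose.

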